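Load a battery carrier, lay its retaining bar and lock it

ROBOT

A 7-joint arm with a two-finger parallel gripper is mounted at the origin on the work surface. World frame = base frame: x ahead of the robot, y to its left, z up, the work surface at z = 0. Lengths are in m, angles in rad, forces in N, time in s.
With the tool pointing down it reaches from about 0.4 to 0.85 m from the base axis. Payload 10.4 kg.
Tool frame: the origin (TCP) lies at the very end of the fingers, on their centre line; the grasp point (between the pads) lies 19 mm behind it; z points along the fingers, y is the line along which they close (so a half turn about z gives the same grasp; the last joint's range is limited). The gripper opens to 85 mm and grips with 20 to 120 N. Pads are 22 mm wide; open, the fingers measure 114 mm over their backs; the gripper's body (76 mm by 85 mm) begins 54 mm behind the grasp point. The pads swing forward as they close: fully open they stand 13 mm farther back than shut.
Start: joints at [1.191, 0.332, -0.065, 1.46, 0.022, 1.35, -0.088], TCP at [0.218, -0.586, 0.231] pointing down, gripper open.
Joint ranges: [-2.6, 2.6], [-0.5, 2.12], [-1.47, 1.34], [0.16, 2.42], [-1.27, 4.41], [0.06, 2.06], [-2.6, 2.6]. Speed limits (rad/s): [2.22, 2.22, 2.79, 2.79, 3.14, 3.14, 3.14].

INTERFACE

Orientations are given as a unit quaternion [x, y, z, w].
In Python, from workcell import * gives the robot as it stands. The module is installed in compiled form; this text tells all that it offers.
- The arm moves only by the tool carry_out, never from a script. Its argument "motion" is a list of rows, each an object with "xyz": the shift along the tool's x, y, z in m, a list of three; "angular": the turn, a rotation vector about the tool's x, y, z in degrees, a list of three. A call has 1 to 12 rows; each row is the pose to reach, as a shift and turn from the pose commanded when the call began, along the tool's axes at that moment; what a row does not reach only later rows make up. A row lasts 1/10 s, in which the tool goes at most 50 mm and 8.59 degrees, less where a joint would pass 70% of its speed; a pose out of reach is approached as far as the arm can. A call with a gripper value outside its range is refused whole. "hand" is the opening, from 0 (shut) to 1 (fully open), set as the call begins (left out, the last holds). The fingers move at their own pace and stop on an object; "grip_force" is the grip in N (left out, the last holds). Time passes only in rows, so rows that repeat a pose let the fingers close. It gives the time, the measured TCP pose, the force, the opening and the grip force at its end, in the units of the state.
- get_obs(): the state, without advancing time (a new reading comes with each control period).
- camera(name): name is "side" or "top"; returns a dict with "img" (384x512x3 uint8, red, green, blue), "fx", "fy", "cx", "cy" (pixels), "extrinsics" (4x4, takes a point from camera to world coordinates). Camera axes: x right, y up, looking along -z (the intrinsics and any distortion apply to the point x, -y, -z); pixel columns grow to the right and rows downward; lengths in m; the calibration is good to about 2 mm. A picture is of the moment at which its call begins. There is no depth.
- hand_in(): hands the job in; it is judged then, once.
The state is a dict: "clock": time; "joint_pos": joint angles; "joint_velocities": joint speeds; "tau": joint torques, N m; "position": TCP position; "ee_rot": TCP orientation; "ft_force": force on the tool from outside, world axes, zero at the start; "torque": the same for the moment, N m; "grip_width": opening from 0.0 (shut) to 1.0 (fully open); "grasp_force": force on a finger pad.
Only numpy, scipy, OpenCV 4.12 (cv2) and the standard library are available. Lean on these libraries where they do the work, as an engineer would, in place of code of your own. Each camera call takes 0.05 s, during which the arm holds its last target. There are 200 camera calls.

TASK

Get the battery carrier ready to leave the bench: first lift the multimeter off its bays and lay it, face up, on the rubber mat, then stand all the battery packs that are on the bench upright in the bays, one to a bay. Lay the retaining bar in the two saddles over them, lug towards the lock, and slide it fully home under the keeper. Then put the key from its stand fully into the lock, turn it clockwise until the tongue lies over the end of the bar, draw it out and put it back upright in its stand; do not shove or knock over the other things on the bench.

Things in the scene. Friction and masses are not known exactly. Their poses are not given: they have to be found in the camera images.
- carrier: Black plastic tray fixed to the bench, base 90 (x) by 336 (y, from -192 to +144) by 12 thick; origin at its underside, midway along the row of four bays; x points away from the robot, y along the row towards the keeper. Low fences along the row at x = +-31 (4 thick) with tops at z = 25. The bar when home has its origin at x = 0, y = +2, z = 60 in this frame.
- saddle_keeper (a point): Centre of the seat of the saddle at the keeper's end (carrier x = 0, y = +112, z = 60). Seat 24 long in y, between flared cheeks (slot about 36 wide in x at the seat, 44 at the top, 11 high) that centre the bar.
- saddle_lock (a point): Centre of the seat of the like saddle at the lock's end (carrier x = 0, y = -112, z = 60)
- keeper (a point): Keeper: centre of the back stop's face, at bar height (carrier y = +134, z = 65). A steel lip overhangs the 10 mm before that face, its underside 15 mm and its top 23 mm above the saddle seats. So lower the bar 12 to 18 mm nearer the lock than home, then slide it in +y against this face, where it is home.
- bay1 (a point): Centre of the floor of the bay nearest the keeper. Each bay is 44 (y) by 58 (x) inside, its floor 12 above the bench; walls between bays 4 thick, rising 26 above the floor; bays at pitch 48 mm.
- bay2 (a point): Centre of the floor of the second bay
- bay3 (a point): Centre of the floor of the third bay
- bay4 (a point): Centre of the floor of the bay nearest the lock
- lock (a joint): Lock cylinder, rad: starts at 0 (tongue to the carrier's -x) to 0.35, grows clockwise seen from above, stops at 1.57 (tongue along +y, over the bar's end). Turns against 0.05 N m and stays where left. The tongue (14 wide, 5 thick, 55 long from the axis, underside 73 above the bench) swings in over the bar just outside its lug; it jams on the lug if the bar is over 4 mm short of home.
- lock_slot (a point): Centre of the slot's mouth in the top of the lock cylinder (33 mm across, top 104 mm above the bench), turning with it. Slot 17 long (along this frame's x) by 7.5 wide (y) by 24 deep; z up. At joint value 0 its x axis is the carrier's x axis.
- bar: Retaining bar, flat aluminium 264 (y) by 30 (x) by 10 thick, 0.3 kg, flat on the bench, its y roughly along the carrier's y; origin at the centre of its underside. On top a black bow handle along y: grip 84 long, 12 thick (x), from z = 30 to 42, open below between its end posts. A lug near the -y end; the +y end is plain and goes under the keeper.
- bar_lug (a point): Top of the lug on the bar: 26 (x) by 8 (y) mm, from y = -112 to -104 in the bar's frame, top at z = 24
- pack1: Battery pack, dark block 48 (x) by 36 (y) by 44 tall, about 0.18 kg, two small brass contacts on top, origin at the centre of its underside, standing upright on the bench at first. It fits a bay with its x along the carrier's x (either way round). Two to four of the packs are present.
- pack2: Battery pack, dark block 48 (x) by 36 (y) by 44 tall, about 0.18 kg, two small brass contacts on top, origin at the centre of its underside, standing upright on the bench at first. It fits a bay with its x along the carrier's x (either way round). Two to four of the packs are present.
- pack3: Battery pack, dark block 48 (x) by 36 (y) by 44 tall, about 0.18 kg, two small brass contacts on top, origin at the centre of its underside, standing upright on the bench at first. It fits a bay with its x along the carrier's x (either way round). Two to four of the packs are present.
- pack4: Battery pack, dark block 48 (x) by 36 (y) by 44 tall, about 0.18 kg, two small brass contacts on top, origin at the centre of its underside, standing upright on the bench at first. It fits a bay with its x along the carrier's x (either way round). Two to four of the packs are present.
- meter: Handheld multimeter lying face up across the tops of the bay walls, 56 (x) by 140 (y) by 30 tall, 0.28 kg, origin at the centre of its underside, screen towards +y
- meter_mat: Black rubber mat for the meter fixed on the bench, 110 (x) by 180 (y) by 3 thick, origin at the centre of its underside
- key_stand: Fixed dark steel block 50 (x) by 40 (y) by 28 tall, origin at the centre of its underside, with a slot 19 long (x) by 9 wide (y), right through, centred in its top, in which the key stands
- key: Key standing upright, bow up; origin at the tip of its blade, z up. Blade 14 (x) by 5 (y) mm, tapered in its lowest 5 mm, up to z = 22; collar 24 by 14 from z = 22 to 28, which rests on the stand's top and, fully in, on the lock cylinder; black bow 32 (x) by 10 thick (y) from z = 28 to 54. In the stand its tip is 6 mm above the bench. 40 g.
- cleaner: White bottle of cleaner, 56 across and 95 tall, origin at its underside; leave alone
- tape: Roll of clear tape lying flat, 70 across and 20 tall; leave alone
- dish: Small white dish, 66 across and 30 tall; leave alone
- jar: Small glass jar, 50 across and 50 tall; leave alone
Mind the look-alikes: they are no part of the job. What is shaped like the pack4 but red is not meant.

How it is judged:
On the way, in this order (a step that is already met when the one before it is completed fails the run):
1. the meter lies on its mat (horizontal distance between meter and meter_mat below 0.05 m and height (world z) of meter below 0.012 m and angle between meter's own z axis and vertical below 0.1 rad and linear speed of meter below 0.02 m/s), for 0.2 s.
2. every pack stands in a bay ((horizontal distance between pack1 and bay1 below 0.012 m or horizontal distance between pack1 and bay2 below 0.012 m or horizontal distance between pack1 and bay3 below 0.012 m or horizontal distance between pack1 and bay4 below 0.012 m) and z of pack1 in the frame of carrier between 0.007 and 0.018 m and angle between each of pack1, pack2, pack3, pack4's own z axis and vertical below 0.12 rad and linear speed of each of pack1, pack2, pack3, pack4 below 0.03 m/s and (horizontal distance between pack2 and bay1 below 0.012 m or horizontal distance between pack2 and bay2 below 0.012 m or horizontal distance between pack2 and bay3 below 0.012 m or horizontal distance between pack2 and bay4 below 0.012 m) and z of pack2 in the frame of carrier between 0.007 and 0.018 m and (horizontal distance between pack3 and bay1 below 0.012 m or horizontal distance between pack3 and bay2 below 0.012 m or horizontal distance between pack3 and bay3 below 0.012 m or horizontal distance between pack3 and bay4 below 0.012 m) and z of pack3 in the frame of carrier between 0.007 and 0.018 m and (horizontal distance between pack4 and bay1 below 0.012 m or horizontal distance between pack4 and bay2 below 0.012 m or horizontal distance between pack4 and bay3 below 0.012 m or horizontal distance between pack4 and bay4 below 0.012 m) and z of pack4 in the frame of carrier between 0.007 and 0.018 m), for 0.2 s.
3. the bar lies in both saddles, home under the keeper, over the loaded packs (all of step 2 and x of bar in the frame of carrier between -0.006 and 0.006 m and y of bar in the frame of carrier between -0.003 and 0.005 m and z of bar in the frame of carrier between 0.056 and 0.065 m and angle between the y axis of bar and the y axis of carrier, either way round below 0.06 rad and y of bar_lug in the frame of carrier below -0.08 m and angle between bar's own z axis and vertical below 0.06 rad and linear speed of bar below 0.03 m/s), for 0.2 s.
4. the key is in the lock (x of bar in the frame of carrier between -0.006 and 0.006 m and y of bar in the frame of carrier between -0.003 and 0.005 m and z of bar in the frame of carrier between 0.056 and 0.065 m and angle between the y axis of bar and the y axis of carrier, either way round below 0.06 rad and y of bar_lug in the frame of carrier below -0.08 m and angle between bar's own z axis and vertical below 0.06 rad and linear speed of bar below 0.03 m/s and horizontal distance between key and lock_slot below 0.005 m and z of key in the frame of lock_slot below -0.016 m and angle between key's own z axis and vertical below 0.15 rad), for 0.1 s.
5. the lock is turned with the key, the tongue over the bar (all of step 4 and value of joint lock above 1.3 rad), for 0.2 s.
6. the key is back in its stand (value of joint lock above 1.3 rad and horizontal distance between key and key_stand below 0.006 m and z of key in the frame of key_stand between 0.001 and 0.011 m and angle between key's own z axis and vertical below 0.15 rad and linear speed of key below 0.03 m/s), for 0.2 s.
At the end, for the whole second after the job is handed in: Meter face up on its mat (centres within 50 mm); each pack upright on the floor of a bay; bar flat in both saddles, lug at the lock, within 5 mm of home under the keeper; lock beyond 1.3 rad; key upright and fully in its stand; all at rest (all of step 1 and all of step 3 and all of step 6); the robot touches nothing.
It fails at once if the cleaner bottle is knocked over (angle between cleaner's own z axis and vertical above 0.5 rad).
It fails at once if the cleaner is shoved more than 6 cm (distance of cleaner from where it was at the start of the episode above 0.06 m).
It fails at once if the tape is shoved more than 6 cm (distance of tape from where it was at the start of the episode above 0.06 m).
It fails at once if the dish is shoved more than 6 cm (distance of dish from where it was at the start of the episode above 0.06 m).
It fails at once if the jar is shoved more than 6 cm (distance of jar from where it was at the start of the episode above 0.06 m).
Of pack1, pack2, pack3, pack4 only 2 to 4 are there at a start; the rules pass over those that are not, and their reading is None.
At some moment in a run one of pack1, pack2, pack3, pack4, bar may be knocked a few centimetres aside while the robot is not near it.
It also fails if it takes over 210 s, if anything falls off the work surface, if the arm or the gripper's body presses on something with over 40 N, if the wrist force passes 120 N, or if a joint passes its speed limit or range.

## Working session

There is one attempt and no reset: what is moved stays moved. The work goes in short steps, Python scripts to look and compute and a tool call to move; the robot and the scene stay as the last step left them, time stands still between calls to the robot, and variables do not carry over. Pictures are saved under pics/ and viewed, at most 14 in all, crops included, and the job is handed in when it is done.

Besides the shell and the picture viewer there is one more tool, called after "Emit:" as name(argument=value, ...), one argument or row to a line, values as JSON. carry_out: Moves the arm, as the interface text tells. Its arguments: {"type":"object","properties":{"motion":{"type":"array"},"hand":{"type":"number"},"grip_force":{"type":"number"}},"required":["motion"]}

```bash
mkdir -p pics; ls
python3 - <<'E'
from workcell import *
import cv2,json
o=get_obs();print({k:(v if not hasattr(v,'round') else v) for k,v in o.items()})
for n in ("top","side"):
    c=camera(n);cv2.imwrite(f"pics/{n}0.png",c["img"][:,:,::-1])
    cv2.imwrite(f"pics/{n}0b.png",cv2.resize(c["img"][:,:,::-1],(800,600),interpolation=cv2.INTER_CUBIC))
    print(n,{k:v for k,v in c.items() if k!="img"})
E
```

```text
pics
{'clock': 0.0, 'joint_pos': array([ 1.1913967 ,  0.33290806, -0.0646992 ,  1.46098428,  0.0215827 ,
        1.34992942, -0.08849355]), 'joint_velocities': array([-0.00028436,  0.00054537,  0.000387  ,  0.00244289,  0.00020545,
       -0.00013907,  0.0006661 ]), 'tau': array([-7.41400399e-04, -6.25453949e+01,  4.84551047e-02, -3.91606092e+01,
        1.62131398e-02,  1.00142491e-02,  1.13292663e-05]), 'position': array([ 0.21815398, -0.5852567 ,  0.23047284]), 'ee_rot': array([ 9.84126513e-01,  1.77466665e-01, -1.63964278e-04, -7.49420885e-04]), 'ft_force': array([-0.47705584,  0.31318262, -0.83616237]), 'torque': array([-0.01493887,  0.00053059, -0.01689027]), 'grasp_force': 0.0, 'grip_width': 1.0014582934750305}
top {'fx': 497.1204385678934, 'fy': 497.1204385678934, 'cx': 263.54757254725877, 'cy': 194.17613426476302, 'extrinsics': array([[-0.00292861,  0.99733839, -0.07285298,  0.44782122],
       [-0.99999332, -0.00276148,  0.00239465,  0.05443086],
       [ 0.00218709,  0.07285951,  0.99733982,  1.50648549],
       [ 0.        ,  0.        ,  0.        ,  1.        ]])}
side {'fx': 426.1105500821482, 'fy': 426.1105500821482, 'cx': 258.58484001139976, 'cy': 190.9445067640382, 'extrinsics': array([[-0.82756885,  0.40210559, -0.39171533,  0.02665779],
       [-0.56116563, -0.61113837,  0.55821414,  0.80250941],
       [-0.01493124,  0.68177781,  0.73140691,  1.06164464],
       [ 0.        ,  0.        ,  0.        ,  1.        ]])}
```

View pics/top0b.png

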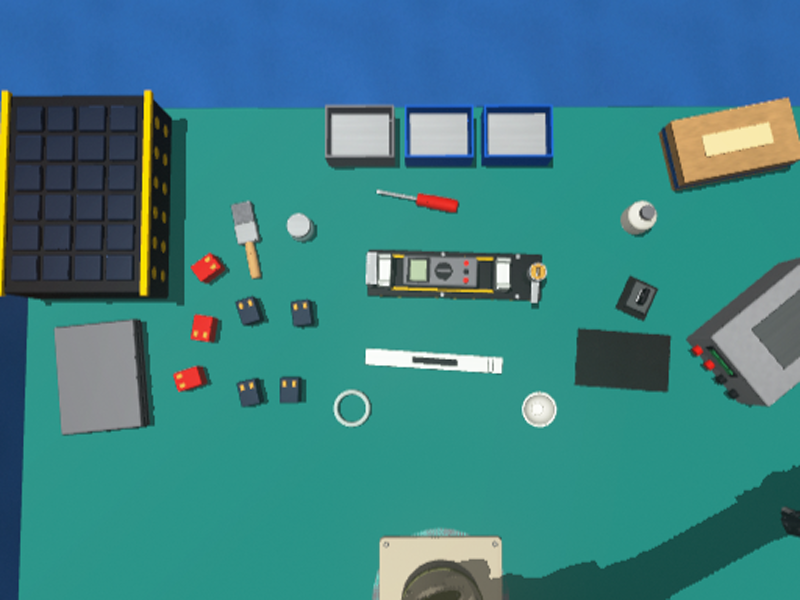

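View pics/side0b.png

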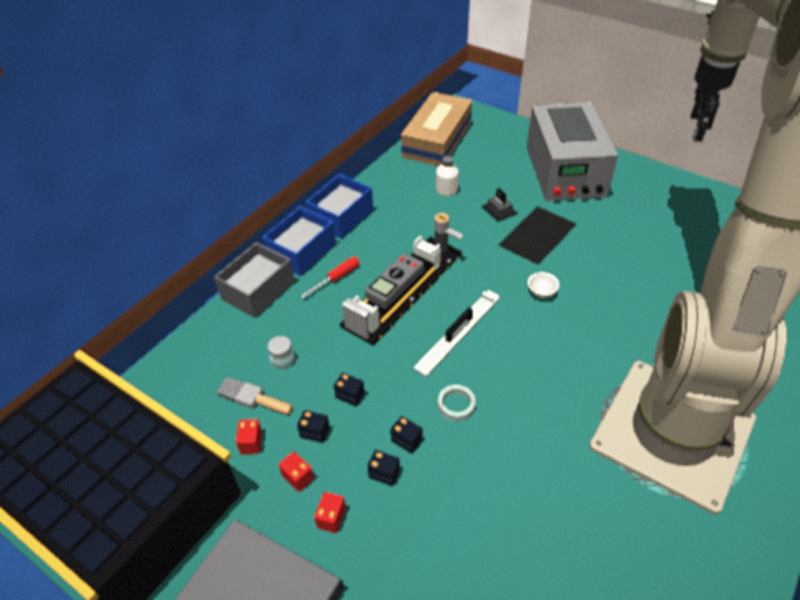

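The top view shows the carrier at about (455,275) and the meter on it at (440,270). The lock is at (538,272), the bar at (433,361) with its lug on the right, and the mat at (622,360). The key stand is at (638,297), and the four dark packs are at (249,310), (302,313), (249,391) and (290,389). The side view agrees with this. Next I'll zoom in on the details.

```bash
cat > h.py <<'E'
import numpy as np,cv2
from workcell import *
def ray(c,uv):
    u=np.atleast_2d(np.asarray(uv,float)); E=c["extrinsics"]
    d=np.c_[(u[:,0]-c["cx"])/c["fx"],-(u[:,1]-c["cy"])/c["fy"],-np.ones(len(u))]@E[:3,:3].T
    return E[:3,3],d
def onz(c,uv,z):
    o,d=ray(c,uv); return o+d*((z-o[2])/d[:,2])[:,None]
def proj(c,P):
    E=c["extrinsics"]; p=(np.atleast_2d(P)-E[:3,3])@E[:3,:3]
    return np.c_[c["cx"]+c["fx"]*p[:,0]/-p[:,2],c["cy"]-c["fy"]*p[:,1]/-p[:,2]]
def tri(c1,a,c2,b):
    o1,d1=ray(c1,a);o2,d2=ray(c2,b);d1=d1[0];d2=d2[0]
    t=np.linalg.lstsq(np.c_[d1,-d2],o2-o1,rcond=None)[0]
    p,q=o1+t[0]*d1,o2+t[1]*d2
    return (p+q)/2,np.linalg.norm(p-q)
def blobs(m,lo=1,hi=1e9):
    n,l,s,c=cv2.connectedComponentsWithStats(m.astype(np.uint8)); return [(c[i],s[i],l==i) for i in range(1,n) if lo<=s[i][4]<=hi]
E
python3 - <<'E'
import cv2,numpy as np
a=cv2.imread('pics/top0.png')
r=lambda x0,y0,x1,y1,w,h:cv2.resize(a[y0:y1,x0:x1],(w,h),interpolation=cv2.INTER_NEAREST)
cv2.imwrite('pics/z1.png',np.vstack([r(225,150,355,245,780,570)]))
cv2.imwrite('pics/z2.png',np.vstack([r(145,180,205,265,420,595)]))
b=cv2.imread('pics/side0.png')
cv2.imwrite('pics/z3.png',cv2.resize(b[105:245,210:400],(800,590),interpolation=cv2.INTER_NEAREST))
E
```

```text
(no output)
```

View pics/z1.png

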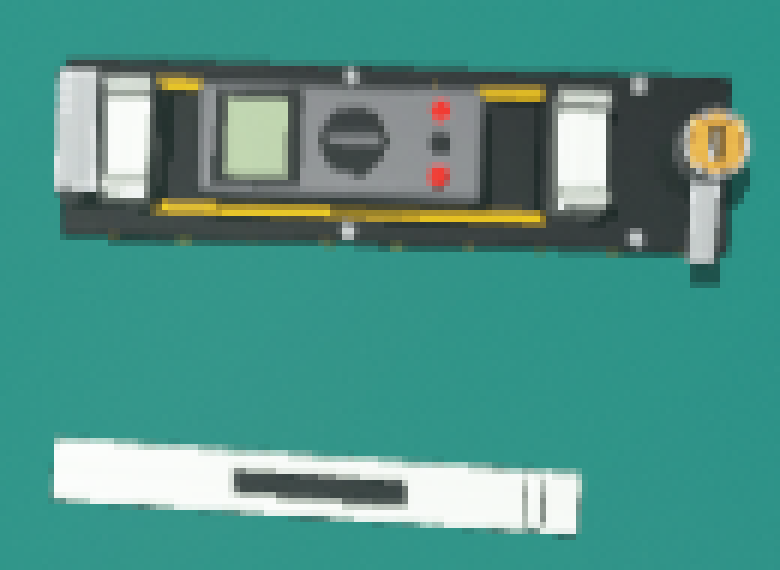

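View pics/z2.png

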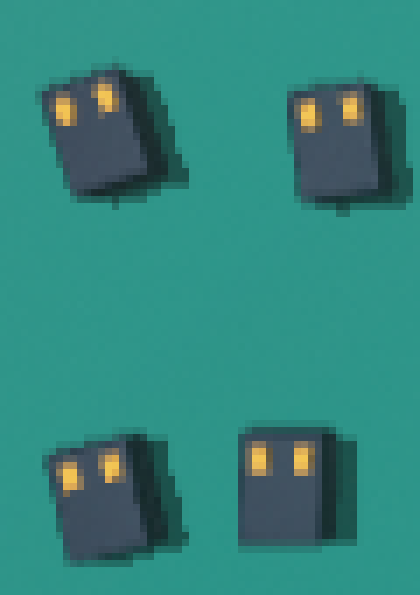

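View pics/z3.png

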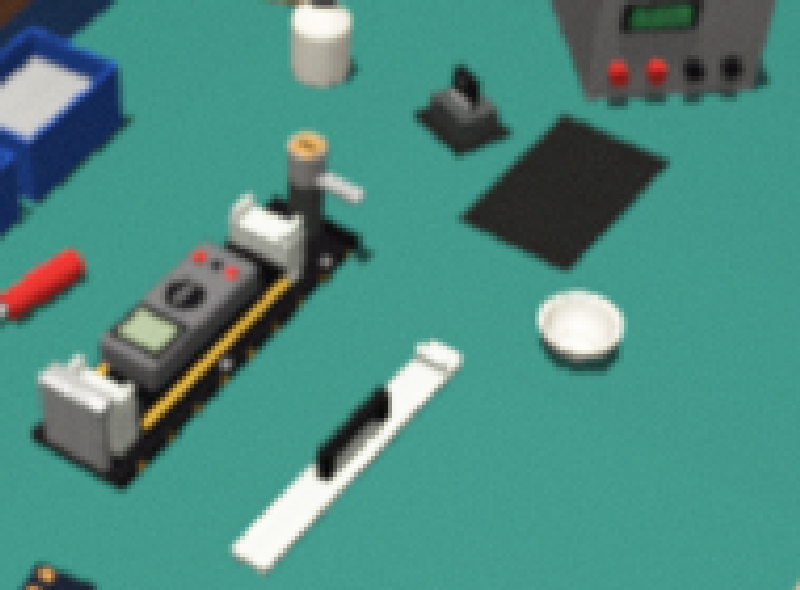

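The zooms show the packs' long sides roughly along world x, with the brass contacts at the far end. The carrier has yellow fences, white saddles at zoom (127,138) and (582,150), the lock disc at (716,145) and bolts at (349,75) and (347,231). The bar's black grip runs from (235,480) to (405,493). Next I'll measure these.

```bash
cat > meas.py <<'E'
from h import *
def masks(c):
    h=cv2.cvtColor(c["img"],cv2.COLOR_RGB2HSV).astype(int); return h[...,0],h[...,1],h[...,2]
def box(m,reg=None):
    x0,y0,x1,y1=reg if reg else (0,0,512,384)
    k=np.zeros_like(m,bool);k[y0:y1,x0:x1]=m[y0:y1,x0:x1];return k
def packs(T,S):
    H,s,V=masks(T); br=(H>14)&(H<30)&(s>120)&(V>120)
    slate=(H>100)&(H<125)&(s>50)&(s<140)&(V>75)&(V<140)
    m=box(slate|br,(110,170,235,300)); m=cv2.morphologyEx(m.astype(np.uint8),cv2.MORPH_OPEN,np.ones((3,3)))
    out=[]
    for c,st,k in blobs(m,80,400):
        if (k&br).sum()<4: continue
        P=onz(T,np.argwhere(k)[:,::-1],.044)[:,:2]
        (cx,cy),(w,h),a=cv2.minAreaRect((P*1000).astype(np.float32))
        e,v=np.linalg.eigh(np.cov(P.T)); ax=v[:,1]*np.sign(v[0,1])
        out.append((P.mean(0),np.degrees(np.arctan2(ax[1],ax[0])),(w,h,a),st[4]))
    return out
def bar(T):
    H,s,V=masks(T); x=box((s<60)&(V>190),(205,205,350,260))
    b=max(blobs(x,100),key=lambda b:b[1][4])
    d=box((V<110)&(s<140),(205,205,350,260)); d=max(blobs(d,20),key=lambda b:b[1][4])
    P=onz(T,np.argwhere(d[2])[:,::-1],.042)[:,:2]
    Q=onz(T,np.argwhere(b[2]|d[2])[:,::-1],.010)[:,:2]
    f=lambda P:(P.mean(0),np.degrees(np.arctan2(*(lambda a:(a[1]*np.sign(a[1]),-a[0]*np.sign(a[1]))[::-1])(np.linalg.eigh(np.cov(P.T))[1][:,1]))),cv2.minAreaRect((P*1000).astype(np.float32)))
    return f(P),f(Q)
E
python3 - <<'E'
from meas import *
np.set_printoptions(precision=4,suppress=True)
T=camera("top");S=camera("side")
for p in packs(T,S): print("pack",p)
print("bar grip,flat",*bar(T),sep="\n ")
H,s,V=masks(T)
# carrier
y=box((H>18)&(H<32)&(s>150)&(V>140),(225,150,355,195))
for c,st,k in blobs(y,4): print("yellow",c,st,onz(T,c,.025)[0] if st[2]>10 else onz(T,c,.104)[0])
w=box((s<40)&(V>170),(225,150,355,200))
for c,st,k in blobs(w,2): print("white",c,st,onz(T,c,.071)[0],onz(T,c,.012)[0])
H2,s2,V2=masks(S)
y2=box((H2>14)&(H2<26)&(s2>100)&(V2>140),(270,130,295,150))
for c,st,k in blobs(y2,4): print("side brass",c,st)
# meter
for c,st,k in blobs(box((s>150)&(V>150)&((H<8)|(H>172)),(280,155,310,190)),2): print("red jack",c,onz(T,c,.068)[0])
for c,st,k in blobs(box((H>28)&(H<60)&(s>30)&(V>120),(255,155,280,190)),8): print("lcd",c,onz(T,c,.068)[0])
g=box((s<40)&(V>90)&(V<165),(250,155,310,190))
for c,st,k in blobs(g,30): print("meter grey",c,st)
# mat, stand
for c,st,k in blobs(box((V<80),(360,150,435,255)),10):
    print("dark",c,st,onz(T,c,.003)[0],onz(T,c,.028)[0],[ (r[0],r[1],r[2]) for r in [cv2.minAreaRect((onz(T,np.argwhere(k)[:,::-1],.003)[:,:2]*1000).astype(np.float32))]])
E
```

```text
pack (array([0.3904, 0.281 ]), np.float64(-10.999154588973754), (40.895145416259766, 29.2443790435791, 0.44962164759635925), np.int32(122))
bar grip,flat
 (array([0.4467, 0.008 ]), np.float64(-4.387229232192668), ((446.7280578613281, 10.209589004516602), (79.94157409667969, 10.439706802368164), 85.75658416748047))
 (array([0.4477, 0.0124]), np.float64(-4.043055214367856), ((447.5003662109375, 9.928421020507812), (262.5172119140625, 31.304443359375), 85.96533203125))
yellow [254.5 163.5] [252 163   6   2  12] [0.6377 0.0765 0.104 ]
yellow [310.   165.45] [305 165  11   2  20] [ 0.6421 -0.0888  0.025 ]
yellow [343.8837 173.3721] [340 170   9   8  43] [ 0.6088 -0.1771  0.104 ]
yellow [282.6111 185.    ] [251 183  65   4 126] [ 0.5834 -0.0063  0.025 ]
white [237.2835 171.6929] [234 162   7  20 127] [0.6184 0.1271 0.071 ] [0.6254 0.1301 0.012 ]
white [246.  163.5] [243 163   7   2  14] [0.6423 0.1018 0.071 ] [0.6503 0.1037 0.012 ]
white [283.  162.5] [283 162   1   2   2] [ 0.6449 -0.0059  0.071 ] [ 0.653  -0.0084  0.012 ]
white [331.  163.5] [331 163   1   2   2] [ 0.6416 -0.1455  0.071 
[... 849 characters left out ...]
1431  0.071 ] [ 0.5706 -0.1512  0.012 ]
side brass [282.4286 138.9643] [279 137   8   5  28]
red jack [298. 168.] [ 0.6291 -0.0496  0.068 ]
red jack [297.7143 179.    ] [ 0.5969 -0.0485  0.068 ]
lcd [267.2027 172.6081] [0.6158 0.0402 0.068 ]
meter grey [283.4926 173.0595] [258 161  48  23 605]
dark [405.8375 190.8127] [394 177  27  28 283] [ 0.5667 -0.3812  0.003 ] [ 0.5647 -0.3739  0.028 ] [((567.6956176757812, -384.725830078125), (59.7573127746582, 68.76657104492188), 64.20384979248047)]
dark [398.1407 229.9976] [ 368  211   61   40 2118] [ 0.4481 -0.3551  0.003 ] [ 0.4481 -0.3483  0.028 ] [((448.457763671875, -354.7529602050781), (179.9595947265625, 107.96556091308594), 85.3707275390625)]
```

Run:
```python
from meas import *
np.set_printoptions(precision=4,suppress=True)
T=camera("top");S=camera("side")
H,s,V=masks(T);H2,s2,V2=masks(S)
for u,v in [(161,202),(194,204),(163,252),(185,250),(184,254),(193,196)]: print((u,v),H[v,u],s[v,u],V[v,u])
b1=[c for c,st,k in blobs(box((H>14)&(H<30)&(s>120)&(V>110),(145,180,210,265)),2)]
b2=[c for c,st,k in blobs(box((H2>10)&(H2<30)&(s2>100)&(V2>90),(180,230,280,315)),2)]
for a in b1:
    r=sorted([(tri(T,a,S,b)[1],tri(T,a,S,b)[0]) for b in b2],key=lambda r:r[0]+ (10 if not .02<r[1][2]<.07 else 0))[0]
    print("contact",a,r)
print("lock",tri(T,[343.88,173.37],S,[282.43,138.96]))
r=np.hstack([cv2.resize(T["img"][175:210,390:425,::-1],(400,400),interpolation=0),cv2.resize(S["img"][115:150,302:337,::-1],(400,400),interpolation=0)])
cv2.imwrite('pics/z4.png',r)
```

```text
(161, 202) 106 78 95
(194, 204) 105 81 97
(163, 252) 105 85 96
(185, 250) 105 84 97
(184, 254) 105 86 95
(193, 196) 105 81 97
contact [159.75  193.375] (np.float64(0.0005032926882196901), array([0.5582, 0.3574, 0.0428]))
contact [153.8889 195.3333] (np.float64(0.0001993968017474556), array([0.5522, 0.3741, 0.0448]))
contact [188.7143 196.1429] (np.float64(0.0005415250522264207), array([0.5496, 0.2716, 0.0449]))
contact [194.5 195. ] (np.float64(0.0004234394316770753), array([0.5526, 0.2544, 0.0437]))
contact [160.4286 246.2857] (np.float64(0.0005705583019120183), array([0.4029, 0.3532, 0.0443]))
contact [181.5 245.5] (np.float64(0.0011551517267445503), array([0.4053, 0.2915, 0.0456]))
contact [187.6667 245.3333] (np.float64(0.00025472794404225973), array([0.4052, 0.2736, 0.0434]))
contact [154.5 247.5] (np.float64(0.0004892653953954676), array([0.3993, 0.3706, 0.0436]))
lock (array([ 0.6087, -0.1772,  0.1042]), np.float64(0.00032147441829169027))
```

View pics/z4.png

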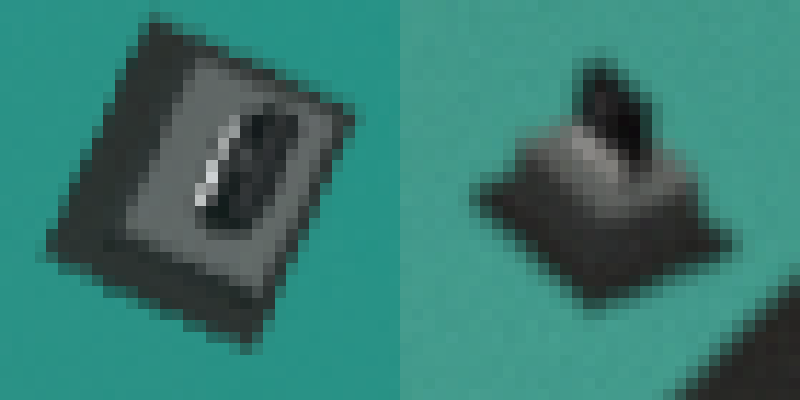

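Emit:
carry_out(
  motion=[
    {"xyz":[0.575,-0.407,0.0],"angular":[0,0,-67.8]},
    {"xyz":[0.575,-0.407,0.0],"angular":[0,0,-67.8]},
    {"xyz":[0.575,-0.407,0.0],"angular":[0,0,-67.8]},
    {"xyz":[0.575,-0.407,0.0],"angular":[0,0,-67.8]},
    {"xyz":[0.575,-0.407,0.0],"angular":[0,0,-67.8]},
    {"xyz":[0.575,-0.407,0.0],"angular":[0,0,-67.8]},
    {"xyz":[0.575,-0.407,0.0],"angular":[0,0,-67.8]},
    {"xyz":[0.575,-0.407,0.0],"angular":[0,0,-67.8]},
    {"xyz":[0.575,-0.407,0.0],"angular":[0,0,-67.8]},
    {"xyz":[0.575,-0.407,0.0],"angular":[0,0,-67.8]},
    {"xyz":[0.575,-0.407,0.0],"angular":[0,0,-67.8]},
    {"xyz":[0.575,-0.407,0.0],"angular":[0,0,-67.8]},
  ],
)

```text
clock: 1.5
position: [0.557, -0.0882, 0.2316]
ee_rot: [0.718, 0.696, 0.0, 0.0]
ft_force: [0.9, -1.0, 0.7]
grip_width: 1.008
grasp_force: 0.0
```

Triangulation agrees with the known heights: lock top at 0.104 and pack contacts at 0.044. The crop shows the stand and key turned about -25°, with the bow at crop (250,165), which is full-frame pixel (411.5,189). Now I'll grasp the meter.

Emit:
carry_out(
  motion=[
    {"xyz":[0.087,0.055,0.05]},
    {"xyz":[0.087,0.055,0.05]},
    {"xyz":[0.087,0.055,0.05]},
    {"xyz":[0.087,0.055,0.1]},
    {"xyz":[0.087,0.055,0.14]},
    {"xyz":[0.087,0.055,0.17]},
    {"xyz":[0.087,0.055,0.19]},
    {"xyz":[0.087,0.055,0.199]},
    {"xyz":[0.087,0.055,0.199]},
    {"xyz":[0.087,0.055,0.199]},
  ],
  hand=1.0,
)

```text
validation failed for argument at $.mo...
```

Emit:
carry_out(
  motion=[
    {"xyz":[0,0,0]},
    {"xyz":[0,0,0]},
    {"xyz":[0,0,0]},
    {"xyz":[0,0,0]},
    {"xyz":[0,0,0]},
    {"xyz":[0,0,0]},
    {"xyz":[0,0,0]},
    {"xyz":[0,0,0]},
  ],
  hand=0.3,
  grip_force=50,
)

```text
validation failed for argument at $.mo...
```

Emit:
carry_out(
  motion=[
    {"xyz":[0.087,0.055,0.05],"angular":[0,0,0]},
    {"xyz":[0.087,0.055,0.05],"angular":[0,0,0]},
    {"xyz":[0.087,0.055,0.05],"angular":[0,0,0]},
    {"xyz":[0.087,0.055,0.1],"angular":[0,0,0]},
    {"xyz":[0.087,0.055,0.14],"angular":[0,0,0]},
    {"xyz":[0.087,0.055,0.17],"angular":[0,0,0]},
    {"xyz":[0.087,0.055,0.19],"angular":[0,0,0]},
    {"xyz":[0.087,0.055,0.199],"angular":[0,0,0]},
    {"xyz":[0.087,0.055,0.199],"angular":[0,0,0]},
    {"xyz":[0.087,0.055,0.199],"angular":[0,0,0]},
  ],
  hand=1.0,
)

```text
clock: 2.5
position: [0.6145, -0.0046, 0.0335]
ee_rot: [0.718, 0.696, 0.001, 0.001]
ft_force: [-0.1, -1.4, 1.1]
grip_width: 1.002
grasp_force: 0.0
```

Emit:
carry_out(
  motion=[
    {"xyz":[0,0,0],"angular":[0,0,0]},
    {"xyz":[0,0,0],"angular":[0,0,0]},
    {"xyz":[0,0,0],"angular":[0,0,0]},
    {"xyz":[0,0,0],"angular":[0,0,0]},
    {"xyz":[0,0,0],"angular":[0,0,0]},
    {"xyz":[0,0,0],"angular":[0,0,0]},
    {"xyz":[0,0,0],"angular":[0,0,0]},
    {"xyz":[0,0,0],"angular":[0,0,0]},
  ],
  hand=0.3,
  grip_force=50,
)

```text
clock: 3.3
position: [0.6147, -0.0046, 0.0337]
ee_rot: [0.718, 0.696, 0.001, 0.001]
ft_force: [-0.2, -1.1, 6.5]
grip_width: 0.651
grasp_force: 57.4
```

Emit:
carry_out(
  motion=[
    {"xyz":[0,0,-0.05],"angular":[0,0,0]},
    {"xyz":[0,0,-0.1],"angular":[0,0,0]},
    {"xyz":[-0.05,-0.02,-0.12],"angular":[0,0,0]},
    {"xyz":[-0.095,-0.04,-0.12],"angular":[0,0,0]},
    {"xyz":[-0.14,-0.06,-0.12],"angular":[0,0,0]},
    {"xyz":[-0.185,-0.08,-0.12],"angular":[0,0,0]},
    {"xyz":[-0.23,-0.1,-0.12],"angular":[0,0,0]},
    {"xyz":[-0.275,-0.12,-0.12],"angular":[0,0,0]},
    {"xyz":[-0.32,-0.14,-0.12],"angular":[0,0,0]},
    {"xyz":[-0.355,-0.155,-0.11],"angular":[0,0,0]},
    {"xyz":[-0.355,-0.155,-0.08],"angular":[0,0,0]},
    {"xyz":[-0.355,-0.155,-0.05],"angular":[0,0,0]},
  ],
)

```text
clock: 4.5
position: [0.4469, -0.3563, 0.0817]
ee_rot: [0.719, 0.695, -0.0, 0.001]
ft_force: [1.0, 0.4, -3.4]
grip_width: 0.646
grasp_force: 56.0
```

Emit:
carry_out(
  motion=[
    {"xyz":[0,0,0.04],"angular":[0,0,0]},
    {"xyz":[0,0,0.065],"angular":[0,0,0]},
    {"xyz":[0,0,0.075],"angular":[0,0,0]},
    {"xyz":[0,0,0.08],"angular":[0,0,0]},
    {"xyz":[0,0,0.08],"angular":[0,0,0]},
  ],
)

```text
clock: 5.0
position: [0.4483, -0.3548, 0.0028]
ee_rot: [0.718, 0.696, 0.0, 0.0]
ft_force: [1.0, 0.6, -1.8]
grip_width: 0.645
grasp_force: 55.7
```

Emit:
carry_out(
  motion=[
    {"xyz":[0,0,0],"angular":[0,0,0]},
    {"xyz":[0,0,0],"angular":[0,0,0]},
    {"xyz":[0,0,0],"angular":[0,0,0]},
    {"xyz":[0,0,0],"angular":[0,0,0]},
    {"xyz":[0,0,-0.05],"angular":[0,0,0]},
    {"xyz":[0,0,-0.1],"angular":[0,0,0]},
    {"xyz":[0,0,-0.15],"angular":[0,0,0]},
    {"xyz":[0,0,-0.2],"angular":[0,0,0]},
    {"xyz":[0.05,0,-0.22],"angular":[0,0,0]},
    {"xyz":[0.1,0,-0.22],"angular":[0,0,0]},
  ],
  hand=1.0,
)

```text
clock: 6.0
position: [0.4521, -0.2587, 0.2258]
ee_rot: [0.719, 0.695, 0.001, 0.003]
ft_force: [1.5, 1.9, -0.3]
grip_width: 0.998
grasp_force: 0.0
```

```bash
sed -i 's/m=cv2.morphologyEx.*$/m=m.astype(np.uint8)/; s/(V>75)&(V<140)/(V>78)\&(V<125)/' meas.py
python3 - <<'E'
from meas import *
np.set_printoptions(precision=4,suppress=True)
T=camera("top")
for p in packs(T,None): print("pack",p)
print("bar",*bar(T),sep="\n")
H,s,V=masks(T);S=camera("side")
for c,st,k in blobs(box((s>150)&(V>150)&((H<8)|(H>172)),(365,205,440,255)),2): print("red jack",c,onz(T,c,.033)[0])
cv2.imwrite("pics/a1.png",np.hstack([cv2.resize(T["img"][150:270,130:450,::-1],(800,300)),])) 
cv2.imwrite("pics/a1.png",np.vstack([cv2.resize(T["img"][150:270,130:450,::-1],(800,300)),cv2.resize(S["img"][110:260,150:470,::-1],(640,300))[:, :640] if 0 else cv2.resize(S["img"][120:240,200:520,::-1],(800,300))]))
E
```

```text
pack (array([0.5421, 0.3614]), np.float64(19.478787570969008), (43.39735412597656, 31.55478286743164, 18.975950241088867), np.int32(148))
pack (array([0.5362, 0.2607]), np.float64(12.005814596066719), (41.553340911865234, 32.38793182373047, 0.4746860861778259), np.int32(138))
pack (array([0.3874, 0.3586]), np.float64(18.213281461029577), (43.263702392578125, 31.58634376525879, 13.218474388122559), np.int32(144))
pack (array([0.3931, 0.2815]), np.float64(-11.407826828988798), (32.15182113647461, 40.73426055908203, 89.82916259765625), np.int32(146))
bar
(array([0.4467, 0.008 ]), np.float64(-4.387229232192668), ((446.7280578613281, 10.209589004516602), (79.94157409667969, 10.439706802368164), 85.75658416748047))
(array([0.4477, 0.0124]), np.float64(-4.063555520757033), ((447.49896240234375, 9.929046630859375), (262.5177307128906, 31.295339584350586), 85.9620361328125))
```

View pics/a1.png

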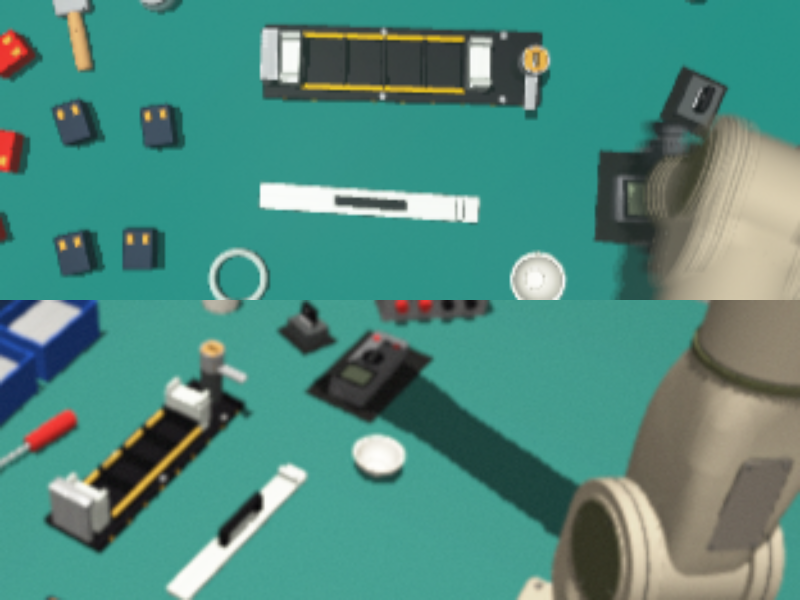

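The picture shows the meter face up on the mat in the side view, at (370,370), and all four bays clear. Now I'll fetch the first pack, at (0.5375, 0.2607) with yaw about 9.5°.

Emit:
carry_out(
  motion=[
    {"xyz":[0.518,0.07,0.05],"angular":[0,0,-11]},
    {"xyz":[0.518,0.07,0.05],"angular":[0,0,-11]},
    {"xyz":[0.518,0.07,0.05],"angular":[0,0,-11]},
    {"xyz":[0.518,0.07,0.05],"angular":[0,0,-11]},
    {"xyz":[0.518,0.07,0.05],"angular":[0,0,-11]},
    {"xyz":[0.518,0.07,0.05],"angular":[0,0,-11]},
    {"xyz":[0.518,0.07,0.05],"angular":[0,0,-11]},
    {"xyz":[0.518,0.07,0.05],"angular":[0,0,-11]},
    {"xyz":[0.518,0.07,0.05],"angular":[0,0,-11]},
    {"xyz":[0.518,0.07,0.05],"angular":[0,0,-11]},
    {"xyz":[0.518,0.07,0.05],"angular":[0,0,-11]},
    {"xyz":[0.518,0.07,0.05],"angular":[0,0,-11]},
  ],
)

```text
clock: 7.3
position: [0.5353, 0.2621, 0.1718]
ee_rot: [0.645, 0.764, 0.0, -0.001]
ft_force: [-0.3, 0.6, 0.6]
grip_width: 0.999
grasp_force: 0.0
```

```bash
cat >> h.py <<'E'
def rel(x,y,z,yaw=None,frm=None):
    o=get_obs() if frm is None else frm
    p=np.array(o["position"]);q=o["ee_rot"];w=2*np.arctan2(q[1],q[0])
    d=np.array([x,y,z])-p;c,s=np.cos(w),np.sin(w)
    r=[c*d[0]+s*d[1],s*d[0]-c*d[1],-d[2]]
    a=0 if yaw is None else (np.degrees(w)-yaw+180)%360-180
    print("yaw %.2f"%np.degrees(w),p.round(4),"rel",np.round(r,4),"rotz %.2f"%a)
E
python3 - <<'E'
from meas import *
np.set_printoptions(precision=4,suppress=True)
rel(.5375,.2607,.021,99.5)
T=camera("top");H,s,V=masks(T)
y=box((H>18)&(H<32)&(s>150)&(V>140),(225,150,335,195))
for c,st,k in blobs(y,20):
    P=onz(T,np.argwhere(k)[:,::-1],.025); print(c,st[4],P.mean(0),np.degrees(np.polyfit(P[:,1],P[:,0],1)[0]),P[:,1].min(),P[:,1].max())
E
```

```text
yaw 99.59 [0.5353 0.2621 0.1718] rel [-0.0017  0.0019  0.1508] rotz 0.09
[283.5954 164.4122] 131 [ 0.6454 -0.0096  0.025 ] 2.045422235990085 -0.1038245171088276 0.08526479861818231
[282.7846 184.9769] 130 [ 0.5835 -0.0068  0.025 ] 1.549895538188841 -0.10316190677830699 0.08833482301491938
```

Emit:
carry_out(
  motion=[
    {"xyz":[-0.002,0.002,0.05],"angular":[0,0,0]},
    {"xyz":[-0.002,0.002,0.1],"angular":[0,0,0]},
    {"xyz":[-0.002,0.002,0.13],"angular":[0,0,0]},
    {"xyz":[-0.002,0.002,0.151],"angular":[0,0,0]},
    {"xyz":[-0.002,0.002,0.151],"angular":[0,0,0]},
  ],
)

```text
clock: 7.85
position: [0.5378, 0.2528, 0.0185]
ee_rot: [0.649, 0.761, -0.002, -0.001]
ft_force: [-0.7, -0.1, 1.1]
grip_width: 0.997
grasp_force: 0.0
```

Emit:
carry_out(
  motion=[
    {"xyz":[0,0,0],"angular":[0,0,0]},
    {"xyz":[0,0,0],"angular":[0,0,0]},
    {"xyz":[0,0,0],"angular":[0,0,0]},
    {"xyz":[0,0,0],"angular":[0,0,0]},
    {"xyz":[0,0,0],"angular":[0,0,0]},
    {"xyz":[0,0,0],"angular":[0,0,0]},
    {"xyz":[0,0,0],"angular":[0,0,0]},
  ],
  hand=0.3,
  grip_force=50,
)

```text
clock: 8.55
position: [0.5403, 0.2559, 0.0232]
ee_rot: [0.648, 0.762, 0.001, 0.001]
ft_force: [-0.8, -1.5, 6.9]
grip_width: 0.55
grasp_force: 51.9
```

```bash
python3 -c "
from h import *
rel(.616,.064,.16,88.4)"
```

```text
yaw 99.22 [0.5403 0.2559 0.0232] rel [-0.2015  0.044  -0.1368] rotz 10.82
```

Emit:
carry_out(
  motion=[
    {"xyz":[0,0,-0.05],"angular":[0,0,0]},
    {"xyz":[0,0,-0.1],"angular":[0,0,0]},
    {"xyz":[0,0,-0.135],"angular":[0,0,0]},
    {"xyz":[-0.045,0.01,-0.135],"angular":[0,0,3]},
    {"xyz":[-0.09,0.02,-0.135],"angular":[0,0,6]},
    {"xyz":[-0.13,0.03,-0.135],"angular":[0,0,9]},
    {"xyz":[-0.17,0.04,-0.135],"angular":[0,0,10.8]},
    {"xyz":[-0.2,0.044,-0.125],"angular":[0,0,10.8]},
    {"xyz":[-0.206,0.044,-0.1],"angular":[0,0,10.8]},
    {"xyz":[-0.206,0.044,-0.08],"angular":[0,0,10.8]},
    {"xyz":[-0.206,0.044,-0.08],"angular":[0,0,10.8]},
    {"xyz":[-0.206,0.044,-0.08],"angular":[0,0,10.8]},
  ],
)

```text
clock: 9.75
position: [0.6157, 0.0599, 0.1022]
ee_rot: [0.716, 0.698, 0.0, 0.0]
ft_force: [0.5, -0.6, -1.0]
grip_width: 0.554
grasp_force: 52.7
```

Run:
```python
from h import *
S=camera("side");rel(.616,.059,.035,88.4)
T=camera("top");rel(.616,.059,.035,88.4)
print(proj(S,[[.616,.064,.012]]))
cv2.imwrite("pics/a2.png",np.hstack([cv2.resize(S["img"][140:240,200:300,::-1],(400,400),interpolation=2),cv2.resize(T["img"][130:230,220:320,::-1],(400,400),interpolation=2)]))
```

```text
yaw 88.48 [0.6161 0.0601 0.1028] rel [-0.0011 -0.0001  0.0678] rotz 0.08
yaw 88.48 [0.6163 0.0601 0.103 ] rel [-0.0011 -0.0003  0.068 ] rotz 0.08
[[241.18102351 199.19453511]]
```

View pics/a2.png

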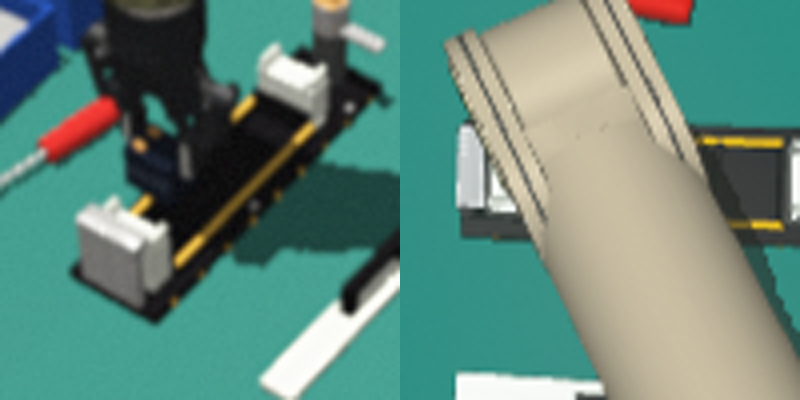

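In the side crop the pack hangs upright over bay 1, with its contacts at (140,147) and (165,133). I'll check its offset in the grip against those.

Run:
```python
from meas import *
S=camera("side");H,s,V=masks(S)
for c,st,k in blobs(box((H>10)&(H<30)&(s>90)&(V>80),(225,165,248,182)),2): print(c,st[4],onz(S,c,.1255)[0])
```

```text
[234.09090909 175.36363636] 11 [0.62896509 0.07507561 0.1255    ]
```

Emit:
carry_out(
  motion=[
    {"xyz":[-0.002,0,0.02],"angular":[0,0,0]},
    {"xyz":[-0.0025,0,0.04],"angular":[0,0,0]},
    {"xyz":[-0.0025,0,0.055],"angular":[0,0,0]},
    {"xyz":[-0.0025,0,0.066],"angular":[0,0,0]},
    {"xyz":[-0.0025,0,0.067],"angular":[0,0,0]},
    {"xyz":[-0.0025,0,0.067],"angular":[0,0,0]},
  ],
)

```text
clock: 10.5
position: [0.6159, 0.0573, 0.0346]
ee_rot: [0.717, 0.698, 0.0, 0.0]
ft_force: [-0.3, 0.2, -2.1]
grip_width: 0.547
grasp_force: 53.8
```

Emit:
carry_out(
  motion=[
    {"xyz":[0,0,0],"angular":[0,0,0]},
    {"xyz":[0,0,0],"angular":[0,0,0]},
    {"xyz":[0,0,0],"angular":[0,0,0]},
    {"xyz":[0,0,0],"angular":[0,0,0]},
    {"xyz":[0,0,-0.05],"angular":[0,0,0]},
    {"xyz":[0,0,-0.1],"angular":[0,0,0]},
    {"xyz":[0,0,-0.14],"angular":[0,0,0]},
    {"xyz":[0,-0.01,-0.14],"angular":[0,0,0]},
  ],
  hand=1.0,
)

```text
clock: 11.3
position: [0.6088, 0.0581, 0.1805]
ee_rot: [0.717, 0.697, 0.004, 0.003]
ft_force: [0.8, 0.7, -0.0]
grip_width: 1.0
grasp_force: 0.0
```

Emit:
carry_out(
  motion=[
    {"xyz":[0.302,-0.072,0],"angular":[0,0,-20.6]},
    {"xyz":[0.302,-0.072,0],"angular":[0,0,-20.6]},
    {"xyz":[0.302,-0.072,0],"angular":[0,0,-20.6]},
    {"xyz":[0.302,-0.072,0],"angular":[0,0,-20.6]},
    {"xyz":[0.302,-0.072,0],"angular":[0,0,-20.6]},
    {"xyz":[0.302,-0.072,0],"angular":[0,0,-20.6]},
    {"xyz":[0.302,-0.072,0],"angular":[0,0,-20.6]},
    {"xyz":[0.302,-0.072,0],"angular":[0,0,-20.6]},
    {"xyz":[0.302,-0.072,0],"angular":[0,0,-20.6]},
    {"xyz":[0.302,-0.072,0],"angular":[0,0,-20.6]},
  ],
)

```text
clock: 12.3
position: [0.5429, 0.3589, 0.174]
ee_rot: [0.582, 0.814, -0.0, 0.001]
ft_force: [-0.7, 0.3, -0.3]
grip_width: 0.999
grasp_force: 0.0
```

Run:
```python
from meas import *
np.set_printoptions(precision=4,suppress=True)
S=camera("side");T=camera("top");H,s,V=masks(S)
rel(.5422,.3612,.021,109)
for p in packs(T,None): print(p)
H2,s2,V2=masks(T)
for c,st,k in blobs(box((H2>14)&(H2<30)&(s2>120)&(V2>110),(145,145,320,265)),2,30): print("T",c,onz(T,c,.044)[0],onz(T,c,.056)[0])
for c,st,k in blobs(box((H>10)&(H<30)&(s>100)&(V>90),(180,160,280,315)),2,30): print("S",c,st[4],onz(S,c,.044)[0],onz(S,c,.056)[0])
```

```text
yaw 108.89 [0.5428 0.3593 0.1742] rel [0.002  0.0001 0.1532] rotz -0.11
T [256.4286 168.7143] [0.6303 0.0718 0.044 ] [0.6288 0.0716 0.056 ]
T [262.875 168.875] [0.6298 0.0527 0.044 ] [0.6283 0.0527 0.056 ]
S [260.2727 167.    ] 22 [ 0.6301 -0.0707  0.044 ] [ 0.623  -0.0604  0.056 ]
S [251.7917 174.7917] 24 [ 0.6329 -0.0234  0.044 ] [ 0.6257 -0.0137  0.056 ]
S [242.5926 183.963 ] 27 [0.6338 0.0288 0.044 ] [0.6266 0.0379 0.056 ]
S [236. 190.] 9 [0.6359 0.063  0.044 ] [0.6287 0.0717 0.056 ]
S [196.5    264.7143] 14 [0.5584 0.3573 0.044 ] [0.5521 0.3626 0.056 ]
S [258.     269.2143] 14 [0.4056 0.2736 0.044 ] [0.4011 0.2799 0.056 ]
S [194.3077 270.    ] 13 [0.5523 0.3741 0.044 ] [0.5461 0.3792 0.056 ]
S [254.4 273.6] 15 [0.406  0.2909 0.044 ] [0.4015 0.2969 0.056 ]
S [242.0667 290.8   ] 15 [0.4032 0.3532 0.044 ] [0.3988 0.3585 0.056 ]
S [239.4375 296.375 ] 16 [0.3994 0.3705 0.044 ] [0.395  0.3756 0.056 ]
S [193.3333 297.8889] 9 [0.4986 0.442  0.044 ] [0.4931 0.4463 0.056 ]
S [188.3333 302.5556] 9 [0.5008 0.4598 0.044 ] [0.4952 0.4638 0.056 ]
```

Emit:
carry_out(
  motion=[
    {"xyz":[0.002,0,0.05],"angular":[0,0,0]},
    {"xyz":[0.002,0,0.1],"angular":[0,0,0]},
    {"xyz":[0.002,0,0.13],"angular":[0,0,0]},
    {"xyz":[0.002,0,0.153],"angular":[0,0,0]},
    {"xyz":[0.002,0,0.153],"angular":[0,0,0]},
    {"xyz":[0.002,0,0.153],"angular":[0,0,0]},
  ],
)

```text
clock: 13.0
position: [0.5417, 0.3625, 0.0219]
ee_rot: [0.581, 0.814, 0.0, 0.0]
ft_force: [0.3, 0.2, 0.7]
grip_width: 1.002
grasp_force: 0.0
```

Emit:
carry_out(
  motion=[
    {"xyz":[0,0,0],"angular":[0,0,0]},
    {"xyz":[0,0,0],"angular":[0,0,0]},
    {"xyz":[0,0,0],"angular":[0,0,0]},
    {"xyz":[0,0,0],"angular":[0,0,0]},
    {"xyz":[0,0,0],"angular":[0,0,0]},
    {"xyz":[0,0,0],"angular":[0,0,0]},
    {"xyz":[0,0,0],"angular":[0,0,0]},
  ],
  hand=0.3,
)

```text
clock: 13.7
position: [0.5419, 0.3635, 0.0228]
ee_rot: [0.58, 0.814, 0.001, 0.001]
ft_force: [-0.2, -0.8, 7.7]
grip_width: 0.55
grasp_force: 53.0
```

```bash
python3 -c "
from h import *
rel(.5422,.3612,.02)
rel(.6147,.016,.16,88.4)"
```

```text
yaw 109.03 [0.5419 0.3635 0.0228] rel [-0.0022 -0.0005  0.0028] rotz 0.00
yaw 109.03 [0.5419 0.3635 0.0228] rel [-0.3522 -0.0445 -0.1372] rotz 20.63
```

Emit:
carry_out(
  motion=[
    {"xyz":[0,0,-0.05],"angular":[0,0,0]},
    {"xyz":[0,0,-0.1],"angular":[0,0,0]},
    {"xyz":[0,0,-0.137],"angular":[0,0,0]},
    {"xyz":[-0.045,-0.006,-0.137],"angular":[0,0,3]},
    {"xyz":[-0.09,-0.012,-0.137],"angular":[0,0,6]},
    {"xyz":[-0.135,-0.018,-0.137],"angular":[0,0,9]},
    {"xyz":[-0.18,-0.024,-0.137],"angular":[0,0,12]},
    {"xyz":[-0.225,-0.03,-0.137],"angular":[0,0,15]},
    {"xyz":[-0.27,-0.036,-0.137],"angular":[0,0,18]},
    {"xyz":[-0.315,-0.042,-0.137],"angular":[0,0,20.6]},
    {"xyz":[-0.345,-0.0445,-0.12],"angular":[0,0,20.6]},
    {"xyz":[-0.351,-0.0445,-0.1],"angular":[0,0,20.6]},
  ],
)

```text
clock: 14.9
position: [0.6148, 0.0107, 0.1214]
ee_rot: [0.719, 0.695, -0.0, 0.002]
ft_force: [-0.1, 0.4, -1.3]
grip_width: 0.55
grasp_force: 53.1
```

Emit:
carry_out(
  motion=[
    {"xyz":[0,0,0.02],"angular":[0,0,0]},
    {"xyz":[0,0,0.02],"angular":[0,0,0]},
    {"xyz":[0,0,0.02],"angular":[0,0,0]},
  ],
)

```text
clock: 15.2
position: [0.6135, 0.0171, 0.1017]
ee_rot: [0.716, 0.698, 0.0, -0.0]
ft_force: [-0.2, 0.7, -1.4]
grip_width: 0.546
grasp_force: 52.8
```

```bash
cat > chk.py <<'E'
from meas import *
import sys
bx,by=map(float,sys.argv[1:3])
S=camera("side");o=get_obs();zb=o["position"][2]-.0228
H,s,V=masks(S);u=proj(S,[[bx+.0138,by,zb+.044]])[0].astype(int)
for c,st,k in blobs(box((H>10)&(H<30)&(s>90)&(V>70),(u[0]-14,u[1]-12,u[0]+14,u[1]+12)),2): print("contact minus bay",st[4],(onz(S,c,zb+.044)[0]-[bx,by,0]).round(4))
rel(bx,by,.036,88.4)
E
python3 chk.py .6147 .016
```

```text
contact minus bay 5 [ 0.0104 -0.0096  0.1236]
contact minus bay 5 [0.0104 0.0081 0.1236]
yaw 88.49 [0.614  0.0173 0.1024] rel [-0.0013  0.0008  0.0664] rotz 0.09
```

Emit:
carry_out(
  motion=[
    {"xyz":[0,0.001,0.02],"angular":[0,0,0]},
    {"xyz":[0,0.001,0.04],"angular":[0,0,0]},
    {"xyz":[0,0.001,0.055],"angular":[0,0,0]},
    {"xyz":[0,0.001,0.066],"angular":[0,0,0]},
    {"xyz":[0,0.001,0.067],"angular":[0,0,0]},
    {"xyz":[0,0.001,0.067],"angular":[0,0,0]},
  ],
)

```text
clock: 15.85
position: [0.6149, 0.0169, 0.0347]
ee_rot: [0.717, 0.698, 0.0, 0.0]
ft_force: [-0.5, -0.2, -1.4]
grip_width: 0.547
grasp_force: 53.6
```

Emit:
carry_out(
  motion=[
    {"xyz":[0,0,0],"angular":[0,0,0]},
    {"xyz":[0,0,0],"angular":[0,0,0]},
    {"xyz":[0,0,0],"angular":[0,0,0]},
    {"xyz":[0,0,0],"angular":[0,0,0]},
    {"xyz":[0,0,-0.05],"angular":[0,0,0]},
    {"xyz":[0,0,-0.1],"angular":[0,0,0]},
    {"xyz":[0,0,-0.14],"angular":[0,0,0]},
    {"xyz":[0,0,-0.14],"angular":[0,0,0]},
  ],
  hand=1.0,
)

```text
clock: 16.65
position: [0.6174, 0.0174, 0.1807]
ee_rot: [0.717, 0.697, 0.003, 0.003]
ft_force: [0.6, 0.2, -0.0]
grip_width: 1.002
grasp_force: 0.0
```

Emit:
carry_out(
  motion=[
    {"xyz":[0.259,-0.23,0],"angular":[0,0,-1.6]},
    {"xyz":[0.259,-0.23,0],"angular":[0,0,-1.6]},
    {"xyz":[0.259,-0.23,0],"angular":[0,0,-1.6]},
    {"xyz":[0.259,-0.23,0],"angular":[0,0,-1.6]},
    {"xyz":[0.259,-0.23,0],"angular":[0,0,-1.6]},
    {"xyz":[0.259,-0.23,0],"angular":[0,0,-1.6]},
    {"xyz":[0.259,-0.23,0],"angular":[0,0,-1.6]},
    {"xyz":[0.259,-0.23,0],"angular":[0,0,-1.6]},
    {"xyz":[0.259,-0.23,0],"angular":[0,0,-1.6]},
    {"xyz":[0.259,-0.23,0],"angular":[0,0,-1.6]},
  ],
)

```text
clock: 17.65
position: [0.3924, 0.2807, 0.1739]
ee_rot: [0.707, 0.707, -0.0, 0.0]
ft_force: [0.2, 1.1, -0.2]
grip_width: 1.004
grasp_force: 0.0
```

```bash
cat > see.py <<'E'
from meas import *
np.set_printoptions(precision=4,suppress=True)
S=camera("side");H,s,V=masks(S)
for c,st,k in blobs(box((H>10)&(H<30)&(s>100)&(V>90),(180,160,280,315)),2,30): print("S",c,st[4],onz(S,c,.044)[0],onz(S,c,.056)[0])
E
python3 see.py; python3 -c "
from h import *
rel(.3915,.2823,.021,90)"
```

```text
S [238.5 186.5] 4 [0.6383 0.0457 0.044 ] [0.6311 0.0546 0.056 ]
S [236. 190.] 9 [0.6359 0.063  0.044 ] [0.6287 0.0717 0.056 ]
S [258.    269.125] 16 [0.4058 0.2734 0.044 ] [0.4013 0.2796 0.056 ]
S [254.1176 273.5882] 17 [0.4066 0.2913 0.044 ] [0.4021 0.2973 0.056 ]
S [242.1429 290.9286] 14 [0.4028 0.3534 0.044 ] [0.3984 0.3587 0.056 ]
S [239.4375 296.375 ] 16 [0.3994 0.3705 0.044 ] [0.395  0.3756 0.056 ]
S [193.3333 297.8889] 9 [0.4986 0.442  0.044 ] [0.4931 0.4463 0.056 ]
S [188.3333 302.5556] 9 [0.5008 0.4598 0.044 ] [0.4952 0.4638 0.056 ]
yaw 89.91 [0.3926 0.2806 0.1739] rel [ 0.0017 -0.0011  0.1529] rotz -0.09
```

Emit:
carry_out(
  motion=[
    {"xyz":[0.002,-0.001,0.05],"angular":[0,0,0]},
    {"xyz":[0.002,-0.001,0.1],"angular":[0,0,0]},
    {"xyz":[0.002,-0.001,0.13],"angular":[0,0,0]},
    {"xyz":[0.002,-0.001,0.153],"angular":[0,0,0]},
    {"xyz":[0.002,-0.001,0.153],"angular":[0,0,0]},
    {"xyz":[0.002,-0.001,0.153],"angular":[0,0,0]},
  ],
)

```text
clock: 18.3
position: [0.3912, 0.2835, 0.0215]
ee_rot: [0.707, 0.707, -0.0, -0.0]
ft_force: [-0.0, -0.0, 0.8]
grip_width: 1.002
grasp_force: 0.0
```

Emit:
carry_out(
  motion=[
    {"xyz":[0,0,0],"angular":[0,0,0]},
    {"xyz":[0,0,0],"angular":[0,0,0]},
    {"xyz":[0,0,0],"angular":[0,0,0]},
    {"xyz":[0,0,0],"angular":[0,0,0]},
    {"xyz":[0,0,0],"angular":[0,0,0]},
    {"xyz":[0,0,0],"angular":[0,0,0]},
    {"xyz":[0,0,0],"angular":[0,0,0]},
  ],
  hand=0.3,
)

```text
clock: 19.0
position: [0.3917, 0.2841, 0.0225]
ee_rot: [0.707, 0.707, 0.001, 0.001]
ft_force: [-1.0, -2.6, 8.7]
grip_width: 0.55
grasp_force: 51.2
```

```bash
python3 -c "
from h import *
rel(.3915,.2823,.02)
rel(.6133,-.032,.16,88.4)"
```

```text
yaw 90.03 [0.3917 0.2841 0.0225] rel [-0.0018 -0.0002  0.0025] rotz 0.00
yaw 90.03 [0.3917 0.2841 0.0225] rel [-0.3162  0.2214 -0.1375] rotz 1.63
```

Emit:
carry_out(
  motion=[
    {"xyz":[0,0,-0.05],"angular":[0,0,0]},
    {"xyz":[0,0,-0.1],"angular":[0,0,0]},
    {"xyz":[-0.03,0.02,-0.137],"angular":[0,0,0.5]},
    {"xyz":[-0.07,0.048,-0.137],"angular":[0,0,1]},
    {"xyz":[-0.11,0.076,-0.137],"angular":[0,0,1.6]},
    {"xyz":[-0.15,0.104,-0.137],"angular":[0,0,1.6]},
    {"xyz":[-0.19,0.132,-0.137],"angular":[0,0,1.6]},
    {"xyz":[-0.23,0.16,-0.137],"angular":[0,0,1.6]},
    {"xyz":[-0.27,0.188,-0.137],"angular":[0,0,1.6]},
    {"xyz":[-0.3,0.21,-0.137],"angular":[0,0,1.6]},
    {"xyz":[-0.315,0.221,-0.12],"angular":[0,0,1.6]},
    {"xyz":[-0.315,0.221,-0.09],"angular":[0,0,1.6]},
  ],
)

```text
clock: 20.2
position: [0.6145, -0.0349, 0.1123]
ee_rot: [0.718, 0.696, 0.001, 0.002]
ft_force: [0.5, 0.1, -1.9]
grip_width: 0.549
grasp_force: 53.8
```

Emit:
carry_out(
  motion=[
    {"xyz":[0,0,0.01],"angular":[0,0,0]},
    {"xyz":[0,0,0.01],"angular":[0,0,0]},
    {"xyz":[0,0,0.01],"angular":[0,0,0]},
  ],
)

```text
clock: 20.5
position: [0.6122, -0.0303, 0.1025]
ee_rot: [0.716, 0.698, 0.0, 0.0]
ft_force: [-0.9, -0.5, -1.8]
grip_width: 0.544
grasp_force: 53.6
```

```bash
python3 chk.py .6133 -.032
```

```text
contact minus bay 4 [ 0.0099 -0.0081  0.124 ]
contact minus bay 5 [0.011  0.0092 0.124 ]
yaw 88.50 [ 0.6125 -0.0304  0.1028] rel [-0.0016  0.0008  0.0668] rotz 0.10
```

Emit:
carry_out(
  motion=[
    {"xyz":[0,0.001,0.02],"angular":[0,0,0]},
    {"xyz":[0,0.001,0.04],"angular":[0,0,0]},
    {"xyz":[0,0.001,0.055],"angular":[0,0,0]},
    {"xyz":[0,0.001,0.066],"angular":[0,0,0]},
    {"xyz":[0,0.001,0.067],"angular":[0,0,0]},
    {"xyz":[0,0.001,0.067],"angular":[0,0,0]},
  ],
)

```text
clock: 21.15
position: [0.6133, -0.0309, 0.0346]
ee_rot: [0.717, 0.698, 0.0, 0.0]
ft_force: [-0.1, 1.0, -0.7]
grip_width: 0.553
grasp_force: 54.3
```

Emit:
carry_out(
  motion=[
    {"xyz":[0,0,0],"angular":[0,0,0]},
    {"xyz":[0,0,0],"angular":[0,0,0]},
    {"xyz":[0,0,0],"angular":[0,0,0]},
    {"xyz":[0,0,0],"angular":[0,0,0]},
    {"xyz":[0,0,-0.05],"angular":[0,0,0]},
    {"xyz":[0,0,-0.1],"angular":[0,0,0]},
    {"xyz":[0,0,-0.14],"angular":[0,0,0]},
    {"xyz":[0,0,-0.14],"angular":[0,0,0]},
  ],
  hand=1.0,
)

```text
clock: 21.95
position: [0.6158, -0.0305, 0.1807]
ee_rot: [0.717, 0.697, 0.003, 0.004]
ft_force: [0.7, 0.7, 0.9]
grip_width: 1.003
grasp_force: 0.0
```

Emit:
carry_out(
  motion=[
    {"xyz":[0.383,-0.236,0],"angular":[0,0,-13.6]},
    {"xyz":[0.383,-0.236,0],"angular":[0,0,-13.6]},
    {"xyz":[0.383,-0.236,0],"angular":[0,0,-13.6]},
    {"xyz":[0.383,-0.236,0],"angular":[0,0,-13.6]},
    {"xyz":[0.383,-0.236,0],"angular":[0,0,-13.6]},
    {"xyz":[0.383,-0.236,0],"angular":[0,0,-13.6]},
    {"xyz":[0.383,-0.236,0],"angular":[0,0,-13.6]},
    {"xyz":[0.383,-0.236,0],"angular":[0,0,-13.6]},
    {"xyz":[0.383,-0.236,0],"angular":[0,0,-13.6]},
    {"xyz":[0.383,-0.236,0],"angular":[0,0,-13.6]},
    {"xyz":[0.383,-0.236,0],"angular":[0,0,-13.6]},
    {"xyz":[0.383,-0.236,0],"angular":[0,0,-13.6]},
  ],
)

```text
clock: 23.15
position: [0.3881, 0.3572, 0.1738]
ee_rot: [0.63, 0.777, -0.0, 0.0]
ft_force: [1.0, 0.1, -0.1]
grip_width: 1.002
grasp_force: 0.0
```

```bash
python3 see.py; python3 -c "
from h import *
rel(.3876,.3593,.021,102)"
```

```text
S [242.1176 290.5882] 17 [0.4035 0.3526 0.044 ] [0.3991 0.3579 0.056 ]
S [239.4375 296.375 ] 16 [0.3994 0.3705 0.044 ] [0.395  0.3756 0.056 ]
S [193.3333 297.8889] 9 [0.4986 0.442  0.044 ] [0.4931 0.4463 0.056 ]
S [188.125 302.5  ] 8 [0.5014 0.46   0.044 ] [0.4958 0.464  0.056 ]
yaw 101.91 [0.3884 0.3569 0.1739] rel [ 0.0025 -0.0003  0.1529] rotz -0.09
```

Emit:
carry_out(
  motion=[
    {"xyz":[0.001,0,0.05],"angular":[0,0,0]},
    {"xyz":[0.001,0,0.1],"angular":[0,0,0]},
    {"xyz":[0.001,0,0.13],"angular":[0,0,0]},
    {"xyz":[0.001,0,0.153],"angular":[0,0,0]},
    {"xyz":[0.001,0,0.153],"angular":[0,0,0]},
    {"xyz":[0.001,0,0.153],"angular":[0,0,0]},
  ],
)

```text
clock: 23.8
position: [0.3879, 0.3587, 0.0217]
ee_rot: [0.63, 0.777, -0.0, -0.0]
ft_force: [-0.0, 1.0, 0.4]
grip_width: 0.997
grasp_force: 0.0
```

Emit:
carry_out(
  motion=[
    {"xyz":[0,0,0],"angular":[0,0,0]},
    {"xyz":[0,0,0],"angular":[0,0,0]},
    {"xyz":[0,0,0],"angular":[0,0,0]},
    {"xyz":[0,0,0],"angular":[0,0,0]},
    {"xyz":[0,0,0],"angular":[0,0,0]},
    {"xyz":[0,0,0],"angular":[0,0,0]},
    {"xyz":[0,0,0],"angular":[0,0,0]},
  ],
  hand=0.3,
)

```text
clock: 24.5
position: [0.3881, 0.3596, 0.0225]
ee_rot: [0.629, 0.777, 0.001, 0.001]
ft_force: [-0.2, -1.4, 7.6]
grip_width: 0.551
grasp_force: 51.4
```

```bash
python3 -c "
from h import *
rel(.3876,.3593,.02)
rel(.612,-.080,.16,88.4)"
```

```text
yaw 102.02 [0.3881 0.3596 0.0225] rel [-0.0002 -0.0005  0.0025] rotz 0.00
yaw 102.02 [0.3881 0.3596 0.0225] rel [-0.4766  0.1274 -0.1375] rotz 13.62
```

Emit:
carry_out(
  motion=[
    {"xyz":[0,0,-0.05],"angular":[0,0,0]},
    {"xyz":[0,0,-0.1],"angular":[0,0,0]},
    {"xyz":[-0.03,0.008,-0.137],"angular":[0,0,1]},
    {"xyz":[-0.075,0.02,-0.137],"angular":[0,0,3]},
    {"xyz":[-0.12,0.032,-0.137],"angular":[0,0,5]},
    {"xyz":[-0.165,0.044,-0.137],"angular":[0,0,7]},
    {"xyz":[-0.21,0.056,-0.137],"angular":[0,0,9]},
    {"xyz":[-0.255,0.068,-0.137],"angular":[0,0,11]},
    {"xyz":[-0.3,0.08,-0.137],"angular":[0,0,13]},
    {"xyz":[-0.345,0.092,-0.137],"angular":[0,0,13.6]},
    {"xyz":[-0.39,0.104,-0.137],"angular":[0,0,13.6]},
    {"xyz":[-0.43,0.115,-0.137],"angular":[0,0,13.6]},
  ],
)

```text
clock: 25.7
position: [0.59, -0.04, 0.1586]
ee_rot: [0.717, 0.697, -0.0, 0.0]
ft_force: [0.6, 0.7, -1.8]
grip_width: 0.551
grasp_force: 53.2
```

Emit:
carry_out(
  motion=[
    {"xyz":[-0.031,0.0235,0],"angular":[0,0,0]},
    {"xyz":[-0.0485,0.0235,0.03],"angular":[0,0,0]},
    {"xyz":[-0.0485,0.0235,0.057],"angular":[0,0,0]},
    {"xyz":[-0.0485,0.0235,0.057],"angular":[0,0,0]},
    {"xyz":[-0.0485,0.0235,0.057],"angular":[0,0,0]},
  ],
)

```text
clock: 26.2
position: [0.6115, -0.0857, 0.102]
ee_rot: [0.716, 0.698, 0.0, -0.0]
ft_force: [-0.3, -0.1, -0.5]
grip_width: 0.55
grasp_force: 53.1
```

```bash
python3 chk.py .612 -.08
```

```text
contact minus bay 3 [ 0.0111 -0.0142  0.1241]
contact minus bay 3 [0.0111 0.0038 0.1241]
yaw 88.51 [ 0.6122 -0.0856  0.1029] rel [ 0.0056 -0.0004  0.0669] rotz 0.11
```

Emit:
carry_out(
  motion=[
    {"xyz":[0.0053,0,0],"angular":[0,0,0]},
    {"xyz":[0.0053,0,0.02],"angular":[0,0,0]},
    {"xyz":[0.0053,0,0.04],"angular":[0,0,0]},
    {"xyz":[0.0053,0,0.055],"angular":[0,0,0]},
    {"xyz":[0.0053,0,0.066],"angular":[0,0,0]},
    {"xyz":[0.0053,0,0.067],"angular":[0,0,0]},
    {"xyz":[0.0053,0,0.067],"angular":[0,0,0]},
  ],
)

```text
clock: 26.95
position: [0.612, -0.081, 0.0345]
ee_rot: [0.717, 0.697, 0.0, 0.0]
ft_force: [0.4, -0.3, -2.4]
grip_width: 0.552
grasp_force: 53.9
```

Emit:
carry_out(
  motion=[
    {"xyz":[0,0,0],"angular":[0,0,0]},
    {"xyz":[0,0,0],"angular":[0,0,0]},
    {"xyz":[0,0,0],"angular":[0,0,0]},
    {"xyz":[0,0,0],"angular":[0,0,0]},
    {"xyz":[0,0,-0.05],"angular":[0,0,0]},
    {"xyz":[0,0,-0.1],"angular":[0,0,0]},
    {"xyz":[0,0,-0.15],"angular":[0,0,0]},
    {"xyz":[0,0,-0.2],"angular":[0,0,0]},
    {"xyz":[-0.04,-0.03,-0.2],"angular":[0,0,0]},
    {"xyz":[-0.08,-0.06,-0.2],"angular":[0,0,0]},
    {"xyz":[-0.12,-0.09,-0.2],"angular":[0,0,0]},
    {"xyz":[-0.16,-0.12,-0.2],"angular":[0,0,0]},
  ],
  hand=1.0,
)

```text
clock: 28.15
position: [0.486, -0.2392, 0.2345]
ee_rot: [0.717, 0.697, -0.0, 0.0]
ft_force: [0.8, -0.3, 0.4]
grip_width: 1.0
grasp_force: 0.0
```

Run:
```python
from meas import *
np.set_printoptions(precision=4,suppress=True)
T=camera("top");S=camera("side");H2,s2,V2=masks(T)
for c,st,k in blobs(box((H2>14)&(H2<30)&(s2>120)&(V2>110),(225,160,330,182)),2,30): print("T",c,onz(T,c,.056)[0])
print(bar(T)); rel(.4470,.010,.15,85.9)
cv2.imwrite("pics/a3.png",np.vstack([cv2.resize(T["img"][150:250,210:370,::-1],(640,300)),cv2.resize(S["img"][120:240,200:400,::-1],(640,300))]))
H,s,V=masks(S)
d=max(blobs(box((V<70),(275,180,320,235)),10),key=lambda b:b[1][4]);print("side grip",d[0],d[1])
```

```text
T [256.4286 168.7143] [0.6288 0.0716 0.056 ]
T [262.875 168.875] [0.6283 0.0527 0.056 ]
T [272.9091 169.3636] [0.6268 0.0232 0.056 ]
T [278.8889 169.3333] [0.6268 0.0057 0.056 ]
T [288.8889 169.6667] [ 0.6257 -0.0237  0.056 ]
T [295. 170.] [ 0.6247 -0.0416  0.056 ]
T [305.5 170. ] [ 0.6246 -0.0725  0.056 ]
T [311.5 170.5] [ 0.6231 -0.0901  0.056 ]
((array([0.4466, 0.0079]), np.float64(-4.454652900553056), ((446.62396240234375, 10.217313766479492), (79.94157409667969, 10.648483276367188), 85.75658416748047)), (array([0.4479, 0.0128]), np.float64(-4.103644579128254), ((447.50518798828125, 10.017265319824219), (262.3407287597656, 31.295339584350586), 85.9620361328125)))
yaw 87.83 [ 0.4829 -0.2452  0.2341] rel [ 0.2536 -0.0455  0.0841] rotz 1.93
side grip [293.1287 206.7228] [285 197  17  21 101]
```

View pics/a3.png

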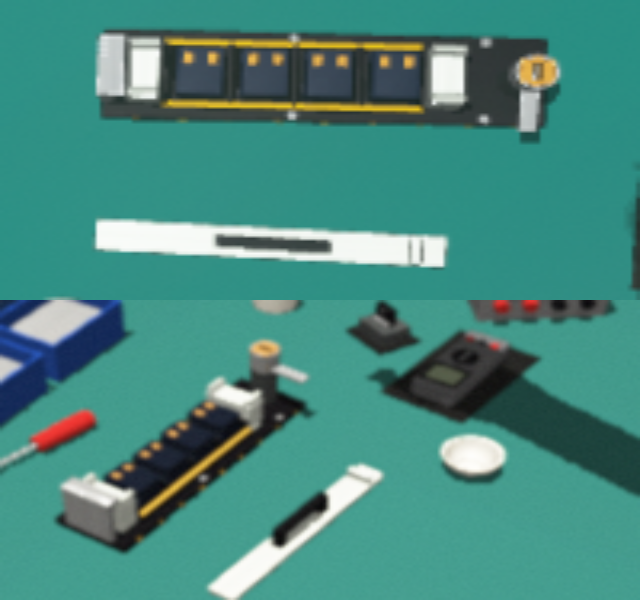

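All four packs stand in the bays, with contact pairs along the upper crop row at y≈60. The bar hasn't moved; its grip is at crop (273,243). Now the bar.

Emit:
carry_out(
  motion=[
    {"xyz":[0.254,-0.0455,0.08],"angular":[0,0,2]},
    {"xyz":[0.254,-0.0455,0.08],"angular":[0,0,2]},
    {"xyz":[0.254,-0.0455,0.08],"angular":[0,0,2]},
    {"xyz":[0.254,-0.0455,0.08],"angular":[0,0,2]},
    {"xyz":[0.254,-0.0455,0.08],"angular":[0,0,2]},
    {"xyz":[0.254,-0.0455,0.08],"angular":[0,0,2]},
    {"xyz":[0.254,-0.0455,0.08],"angular":[0,0,2]},
    {"xyz":[0.254,-0.0455,0.08],"angular":[0,0,2]},
    {"xyz":[0.254,-0.0455,0.08],"angular":[0,0,2]},
  ],
)

```text
clock: 29.15
position: [0.4492, 0.0161, 0.1545]
ee_rot: [0.729, 0.684, 0.0, 0.0]
ft_force: [0.2, 0.2, -0.0]
grip_width: 1.005
grasp_force: 0.0
```

Run:
```python
from meas import *
S=camera("side");rel(.4468,.010,.018,85.8)
H,s,V=masks(S);d=sorted(blobs(box((s<50)&(V>170),(250,170,330,260)),20),key=lambda b:-b[1][4])
for b in d[:3]: print(b[0],b[1])
P=np.array([[.4468+.0095,.010+.132,.01],[.4468-.0095,.010-.132,.01]]);print(proj(S,P))
```

```text
yaw 86.33 [0.4492 0.016  0.1545] rel [-0.0062 -0.0021  0.1365] rotz 0.53
[279.80685358 225.82554517] [265 210  34  31 321]
[291.66037736 251.61320755] [280 246  24  14 106]
[[268.63227708 236.80002934]
 [315.94647079 187.07363921]]
```

Emit:
carry_out(
  motion=[
    {"xyz":[-0.006,-0.002,0.045],"angular":[0,0,0.5]},
    {"xyz":[-0.006,-0.002,0.09],"angular":[0,0,0.5]},
    {"xyz":[-0.006,-0.002,0.12],"angular":[0,0,0.5]},
    {"xyz":[-0.006,-0.002,0.137],"angular":[0,0,0.5]},
    {"xyz":[-0.006,-0.002,0.137],"angular":[0,0,0.5]},
    {"xyz":[-0.006,-0.002,0.137],"angular":[0,0,0.5]},
  ],
)

```text
clock: 29.8
position: [0.4469, 0.011, 0.0177]
ee_rot: [0.732, 0.681, 0.0, -0.0]
ft_force: [0.6, -0.3, 0.5]
grip_width: 0.999
grasp_force: 0.0
```

Emit:
carry_out(
  motion=[
    {"xyz":[0,0,0],"angular":[0,0,0]},
    {"xyz":[0,0,0],"angular":[0,0,0]},
    {"xyz":[0,0,0],"angular":[0,0,0]},
    {"xyz":[0,0,0],"angular":[0,0,0]},
    {"xyz":[0,0,0],"angular":[0,0,0]},
    {"xyz":[0,0,0],"angular":[0,0,0]},
    {"xyz":[0,0,0],"angular":[0,0,0]},
    {"xyz":[0,0,0],"angular":[0,0,0]},
    {"xyz":[0,0,0],"angular":[0,0,0]},
    {"xyz":[0,0,0],"angular":[0,0,0]},
  ],
  hand=0.0,
  grip_force=80,
)

```text
clock: 30.8
position: [0.4468, 0.0113, 0.0175]
ee_rot: [0.732, 0.682, 0.0, 0.0]
ft_force: [-0.1, -1.2, 5.5]
grip_width: 0.12
grasp_force: 78.4
```

```bash
python3 -c "
from h import *
rel(.6137,-.022,.15,88.3)"
```

```text
yaw 85.94 [0.4468 0.0113 0.0175] rel [-0.0214  0.1688 -0.1325] rotz -2.36
```

Emit:
carry_out(
  motion=[
    {"xyz":[0,0,-0.03],"angular":[0,0,0]},
    {"xyz":[0,0,-0.07],"angular":[0,0,0]},
    {"xyz":[0,0,-0.11],"angular":[0,0,0]},
    {"xyz":[0,0.0,-0.14],"angular":[0,0,0]},
    {"xyz":[0,0.03,-0.14],"angular":[0,0,0]},
    {"xyz":[-0.005,0.07,-0.14],"angular":[0,0,-1]},
    {"xyz":[-0.01,0.11,-0.14],"angular":[0,0,-2.3]},
    {"xyz":[-0.0196,0.15,-0.14],"angular":[0,0,-2.3]},
    {"xyz":[-0.0196,0.168,-0.14],"angular":[0,0,-2.3]},
    {"xyz":[-0.0196,0.1688,-0.14],"angular":[0,0,-2.3]},
    {"xyz":[-0.0196,0.1688,-0.14],"angular":[0,0,-2.3]},
  ],
)

```text
clock: 31.9
position: [0.6127, -0.0195, 0.1561]
ee_rot: [0.718, 0.696, -0.0, -0.001]
ft_force: [0.6, 0.4, -2.3]
grip_width: 0.125
grasp_force: 79.0
```

Run:
```python
from meas import *
np.set_printoptions(precision=4,suppress=True)
T=camera("top");S=camera("side");rel(.6136,-.0202,.0785,88.3)
H,s,V=masks(T)
z=get_obs()["position"][2]-.0175
m=box((s<60)&(V>190),(215,140,355,200))
P=onz(T,np.argwhere(m)[:,::-1],z+.01);print(z,P[:,1].min(),P[:,1].max())
cv2.imwrite("pics/a4.png",np.vstack([cv2.resize(T["img"][140:215,210:370,::-1],(640,300)),cv2.resize(S["img"][120:240,180:380,::-1],(500,300))[:, :500].copy() if 0 else cv2.resize(S["img"][115:225,200:400,::-1],(640,300))]))
```

```text
yaw 88.29 [ 0.6125 -0.0197  0.1569] rel [-0.0005  0.0011  0.0784] rotz -0.01
0.13937662396636125 -0.18371918636892964 0.13211393847695768
```

View pics/a4.png

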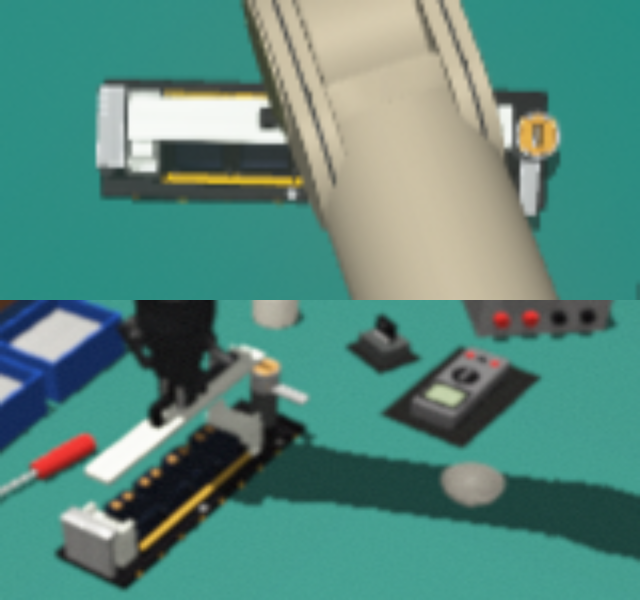

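The bar hangs level over the carrier with its lug at the lock end. In the top crop its plain end is at about (128,95) to (128,140). I'll check where that end is.

Run:
```python
from h import *
np.set_printoptions(precision=4,suppress=True)
T=camera("top");S=camera("side");z=get_obs()["position"][2]-.0175+.01
im=T["img"].astype(int)
for r in (166,169,172): print(r,im[r,236:248].sum(1)//3)
for c in (250,256,262): print(c,im[158:182,c].sum(1)//3)
print(z,onz(T,[[242,163.5],[242,175]],z))
```

```text
166 [217 201 197 199 198  84 220 247 247 247 247 247]
169 [201 199 196 199 198  76 245 245 245 245 245 245]
172 [200 199 195 198 216  84 246 248 247 247 247 247]
250 [108  97  64  65  69  89 185 246 247 246 245 245 247 247 247 248 233  82
  52  50  51  50  52  51]
256 [108  98  70  65  76 126 213 247 247 246 245 245 245 247 247 247 231 102
  50  51  50  50  52  49]
262 [109 103  83  68  75 121 209 246 246 245 245 244 245 246 246 246 238 166
  51  51  53  51  55  57]
0.1498386842288424 [[0.6316 0.1101 0.1498]
 [0.5998 0.1101 0.1498]]
```

Emit:
carry_out(
  motion=[
    {"xyz":[0,0.001,0.02],"angular":[0,0,0]},
    {"xyz":[0,0.001,0.04],"angular":[0,0,0]},
    {"xyz":[0,0.001,0.055],"angular":[0,0,0]},
    {"xyz":[0,0.001,0.065],"angular":[0,0,0]},
    {"xyz":[0,0.001,0.072],"angular":[0,0,0]},
    {"xyz":[0,0.001,0.077],"angular":[0,0,0]},
    {"xyz":[0,0.001,0.079],"angular":[0,0,0]},
    {"xyz":[0,0.001,0.079],"angular":[0,0,0]},
    {"xyz":[0,0.001,0.079],"angular":[0,0,0]},
  ],
)

```text
clock: 33.0
position: [0.6147, -0.0201, 0.0787]
ee_rot: [0.718, 0.696, 0.0, 0.0]
ft_force: [-0.7, 0.2, -1.5]
grip_width: 0.12
grasp_force: 79.0
```

Emit:
carry_out(
  motion=[
    {"xyz":[0.003,-0.0005,0.0005],"angular":[0,0,0]},
    {"xyz":[0.006,-0.0005,0.0005],"angular":[0,0,0]},
    {"xyz":[0.009,-0.0005,0.0005],"angular":[0,0,0]},
    {"xyz":[0.011,-0.0005,0.0005],"angular":[0,0,0]},
    {"xyz":[0.012,-0.0005,0.0005],"angular":[0,0,0]},
    {"xyz":[0.012,-0.0005,0.0005],"angular":[0,0,0]},
  ],
)

```text
clock: 33.6
position: [0.6143, -0.0078, 0.0777]
ee_rot: [0.718, 0.696, 0.0, 0.0]
ft_force: [-0.2, 0.8, -2.7]
grip_width: 0.122
grasp_force: 79.0
```

Emit:
carry_out(
  motion=[
    {"xyz":[0.001,0,0.0005],"angular":[0,0,0]},
    {"xyz":[0.002,0,0.0005],"angular":[0,0,0]},
    {"xyz":[0.003,0,0.0005],"angular":[0,0,0]},
    {"xyz":[0.003,0,0.0005],"angular":[0,0,0]},
  ],
)

```text
clock: 34.0
position: [0.6148, -0.0053, 0.0776]
ee_rot: [0.718, 0.696, 0.0, 0.0]
ft_force: [-0.6, -2.9, 3.3]
grip_width: 0.122
grasp_force: 79.8
```

Emit:
carry_out(
  motion=[
    {"xyz":[0.001,0,0],"angular":[0,0,0]},
    {"xyz":[0.002,0,0],"angular":[0,0,0]},
    {"xyz":[0.003,0,0],"angular":[0,0,0]},
    {"xyz":[0.003,0,0],"angular":[0,0,0]},
  ],
)

```text
clock: 34.4
position: [0.6148, -0.0044, 0.0775]
ee_rot: [0.719, 0.696, -0.001, 0.001]
ft_force: [-1.7, -9.4, 6.0]
grip_width: 0.119
grasp_force: 80.3
```

Emit:
carry_out(
  motion=[
    {"xyz":[-0.0025,0,0],"angular":[0,0,0]},
    {"xyz":[-0.0025,0,0],"angular":[0,0,0]},
    {"xyz":[-0.0025,0,0],"angular":[0,0,0]},
  ],
)

```text
clock: 34.7
position: [0.6148, -0.0044, 0.0776]
ee_rot: [0.718, 0.696, 0.0, 0.0]
ft_force: [1.2, -1.7, 4.8]
grip_width: 0.119
grasp_force: 80.1
```

Emit:
carry_out(
  motion=[
    {"xyz":[0,0,0],"angular":[0,0,0]},
    {"xyz":[0,0,0],"angular":[0,0,0]},
    {"xyz":[0,0,0],"angular":[0,0,0]},
    {"xyz":[0,0,0],"angular":[0,0,0]},
    {"xyz":[0,0,0],"angular":[0,0,0]},
    {"xyz":[0,0,-0.02],"angular":[0,0,0]},
    {"xyz":[0,0,-0.06],"angular":[0,0,0]},
    {"xyz":[0,0,-0.11],"angular":[0,0,0]},
    {"xyz":[0,0,-0.16],"angular":[0,0,0]},
    {"xyz":[-0.04,-0.02,-0.16],"angular":[0,0,0]},
    {"xyz":[-0.08,-0.04,-0.16],"angular":[0,0,0]},
    {"xyz":[-0.12,-0.06,-0.16],"angular":[0,0,0]},
  ],
  hand=1.0,
)

```text
clock: 35.9
position: [0.55, -0.1237, 0.2375]
ee_rot: [0.718, 0.696, 0.0, 0.0]
ft_force: [0.6, -0.7, 0.4]
grip_width: 1.002
grasp_force: 0.0
```

Emit:
carry_out(
  motion=[
    {"xyz":[-0.045,-0.02,0],"angular":[0,0,0]},
    {"xyz":[-0.09,-0.04,0],"angular":[0,0,0]},
    {"xyz":[-0.12,-0.06,0],"angular":[0,0,0]},
    {"xyz":[-0.12,-0.06,0],"angular":[0,0,0]},
    {"xyz":[-0.12,-0.06,0],"angular":[0,0,0]},
  ],
)

```text
clock: 36.4
position: [0.4868, -0.2413, 0.2373]
ee_rot: [0.718, 0.696, 0.0, 0.0]
ft_force: [-0.0, 0.1, -0.8]
grip_width: 1.002
grasp_force: 0.0
```

Run:
```python
from meas import *
np.set_printoptions(precision=4,suppress=True)
T=camera("top");S=camera("side");H,s,V=masks(T)
cv2.imwrite("pics/a5.png",np.vstack([cv2.resize(T["img"][145:220,225:425,::-1],(800,300)),cv2.resize(S["img"][110:200,220:340,::-1],(400,300))[:, :].repeat(2,1) if 0 else cv2.resize(S["img"][110:200,180:420,::-1],(800,300))]))
y=max(blobs(box((H>14)&(H<32)&(s>110)&(V>130),(335,160,355,185)),4),key=lambda b:b[1][4]);print("lock",y[0],onz(T,y[0],.104))
w=box((s<60)&(V>190),(225,150,355,200))
for c,st,k in blobs(w,60):
    P=onz(T,np.argwhere(k)[:,::-1],.070);print(c,st,P.mean(0),P.min(0),P.max(0))
d=box((V<95)&(s<140),(265,165,305,182));P=[b for b in blobs(d,20)]
for c,st,k in P: Q=onz(T,np.argwhere(k)[:,::-1],.102);print("grip",st,Q.mean(0),(Q.min(0)+Q.max(0))/2)
# key
b=box((V<62),(404,180,420,198))
for c,st,k in blobs(b,6): print("key",c,st,onz(T,c,.060)[0])
```

```text
lock [343.9825 173.4035] [[ 0.6088 -0.1774  0.104 ]]
[237.3629 171.6371] [234 162   7  20 124] [0.6187 0.1269 0.07  ] [0.5913 0.1192 0.07  ] [0.6469 0.1367 0.07  ]
[283.1362 174.2804] [242 166  88  17 756] [ 0.6106 -0.0061  0.07  ] [ 0.5883 -0.1395  0.07  ] [0.6351 0.1134 0.07  ]
grip [265 165  40   4  96] [ 0.6283 -0.0098  0.102 ] [ 0.6292 -0.0088  0.102 ]
grip [270 171  30   6 122] [ 0.6093 -0.0092  0.102 ] [ 0.6092 -0.0087  0.102 ]
grip [265 180  40   2  72] [ 0.589  -0.0036  0.102 ] [ 0.5892 -0.0085  0.102 ]
```

View pics/a5.png

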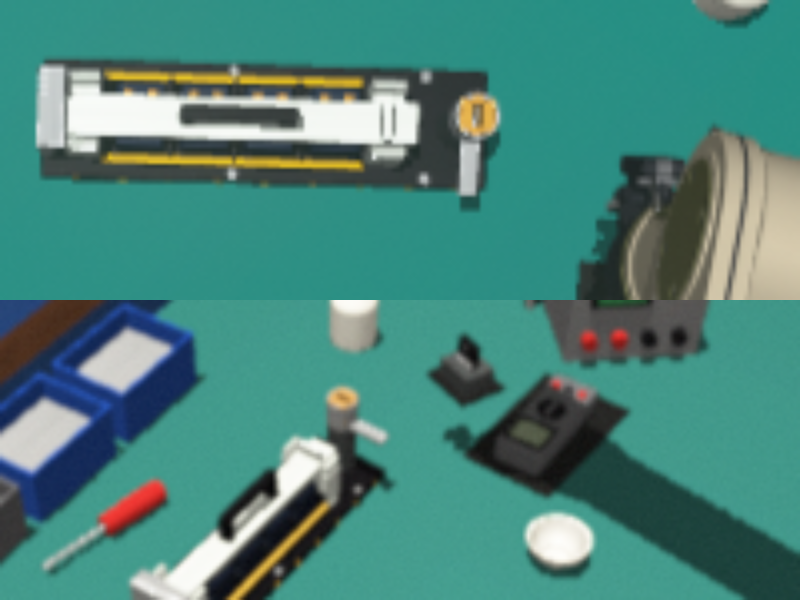

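The bar lies in both saddles with its lug at the lock, but the camera puts it up to about 3 mm short of home. I'll push it again, firmly.

Emit:
carry_out(
  motion=[
    {"xyz":[0.045,0.02,0],"angular":[0,0,0]},
    {"xyz":[0.09,0.04,0],"angular":[0,0,0]},
    {"xyz":[0.135,0.06,0],"angular":[0,0,0]},
    {"xyz":[0.18,0.08,0],"angular":[0,0,0]},
    {"xyz":[0.22,0.1,0],"angular":[0,0,0]},
    {"xyz":[0.24,0.12,0],"angular":[0,0,0]},
    {"xyz":[0.24,0.12,0.03],"angular":[0,0,0]},
    {"xyz":[0.24,0.12,0.07],"angular":[0,0,0]},
    {"xyz":[0.24,0.12,0.11],"angular":[0,0,0]},
    {"xyz":[0.24,0.12,0.145],"angular":[0,0,0]},
    {"xyz":[0.24,0.12,0.159],"angular":[0,0,0]},
    {"xyz":[0.24,0.12,0.159],"angular":[0,0,0]},
  ],
)

```text
clock: 37.7
position: [0.6135, -0.0033, 0.0768]
ee_rot: [0.717, 0.697, -0.001, -0.001]
ft_force: [-0.7, -0.6, 0.1]
grip_width: 1.003
grasp_force: 0.0
```

Emit:
carry_out(
  motion=[
    {"xyz":[0,0,0],"angular":[0,0,0]},
    {"xyz":[0,0,0],"angular":[0,0,0]},
    {"xyz":[0,0,0],"angular":[0,0,0]},
    {"xyz":[0,0,0],"angular":[0,0,0]},
    {"xyz":[0,0,0],"angular":[0,0,0]},
    {"xyz":[0,0,0],"angular":[0,0,0]},
    {"xyz":[0,0,0],"angular":[0,0,0]},
    {"xyz":[0,0,0],"angular":[0,0,0]},
    {"xyz":[0,0,0],"angular":[0,0,0]},
    {"xyz":[0,0,0],"angular":[0,0,0]},
  ],
  hand=0.0,
  grip_force=110,
)

```text
clock: 38.7
position: [0.6146, -0.0047, 0.0786]
ee_rot: [0.718, 0.696, 0.0, 0.0]
ft_force: [-2.3, -1.5, 6.0]
grip_width: 0.118
grasp_force: 107.6
```

Emit:
carry_out(
  motion=[
    {"xyz":[0.001,0,0],"angular":[0,0,0]},
    {"xyz":[0.002,0,0],"angular":[0,0,0]},
    {"xyz":[0.003,0,0],"angular":[0,0,0]},
    {"xyz":[0.004,0,0],"angular":[0,0,0]},
    {"xyz":[0.004,0,0],"angular":[0,0,0]},
  ],
)

```text
clock: 39.2
position: [0.6151, -0.0019, 0.0786]
ee_rot: [0.718, 0.696, -0.0, 0.001]
ft_force: [0.6, -5.4, 5.7]
grip_width: 0.114
grasp_force: 107.6
```

Emit:
carry_out(
  motion=[
    {"xyz":[0.001,0,0],"angular":[0,0,0]},
    {"xyz":[0.002,0,0],"angular":[0,0,0]},
    {"xyz":[0.003,0,0],"angular":[0,0,0]},
    {"xyz":[0.003,0,0],"angular":[0,0,0]},
  ],
)

```text
clock: 39.6
position: [0.6151, -0.0019, 0.0786]
ee_rot: [0.719, 0.695, -0.002, 0.002]
ft_force: [-2.3, -13.3, 8.1]
grip_width: 0.117
grasp_force: 108.1
```

Emit:
carry_out(
  motion=[
    {"xyz":[0.001,0,0],"angular":[0,0,0]},
    {"xyz":[0.002,0,0],"angular":[0,0,0]},
    {"xyz":[0.003,0,0],"angular":[0,0,0]},
    {"xyz":[0.003,0,0],"angular":[0,0,0]},
  ],
)

```text
clock: 40.0
position: [0.6151, -0.0019, 0.0786]
ee_rot: [0.72, 0.694, -0.003, 0.003]
ft_force: [-4.3, -21.6, 11.9]
grip_width: 0.12
grasp_force: 108.5
```

Emit:
carry_out(
  motion=[
    {"xyz":[-0.003,0,0],"angular":[0,0,0]},
    {"xyz":[-0.0055,0,0],"angular":[0,0,0]},
    {"xyz":[-0.0055,0,0],"angular":[0,0,0]},
    {"xyz":[-0.0055,0,0],"angular":[0,0,0]},
  ],
)

```text
clock: 40.4
position: [0.6151, -0.0019, 0.0786]
ee_rot: [0.718, 0.696, -0.0, 0.001]
ft_force: [-1.1, -7.4, 5.8]
grip_width: 0.116
grasp_force: 107.7
```

Emit:
carry_out(
  motion=[
    {"xyz":[0,0,0],"angular":[0,0,0]},
    {"xyz":[0,0,0],"angular":[0,0,0]},
    {"xyz":[0,0,0],"angular":[0,0,0]},
    {"xyz":[0,0,0],"angular":[0,0,0]},
    {"xyz":[0,0,0],"angular":[0,0,0]},
    {"xyz":[0,0,-0.02],"angular":[0,0,0]},
    {"xyz":[0,0,-0.06],"angular":[0,0,0]},
    {"xyz":[0,0,-0.11],"angular":[0,0,0]},
    {"xyz":[0,0,-0.16],"angular":[0,0,0]},
    {"xyz":[-0.04,-0.02,-0.16],"angular":[0,0,0]},
    {"xyz":[-0.08,-0.04,-0.16],"angular":[0,0,0]},
    {"xyz":[-0.12,-0.06,-0.16],"angular":[0,0,0]},
  ],
  hand=1.0,
)

```text
clock: 41.6
position: [0.5501, -0.1191, 0.2384]
ee_rot: [0.718, 0.697, 0.0, 0.0]
ft_force: [0.4, -0.9, 0.7]
grip_width: 0.999
grasp_force: 0.0
```

Emit:
carry_out(
  motion=[
    {"xyz":[-0.045,-0.02,0],"angular":[0,0,0]},
    {"xyz":[-0.09,-0.04,0],"angular":[0,0,0]},
    {"xyz":[-0.12,-0.06,0],"angular":[0,0,0]},
    {"xyz":[-0.12,-0.06,0],"angular":[0,0,0]},
    {"xyz":[-0.12,-0.06,0],"angular":[0,0,0]},
  ],
)

```text
clock: 42.1
position: [0.487, -0.2367, 0.2383]
ee_rot: [0.718, 0.696, 0.0, 0.0]
ft_force: [-0.0, -0.2, -0.5]
grip_width: 0.999
grasp_force: 0.0
```

```bash
cat > barchk.py <<'E'
from meas import *
np.set_printoptions(precision=4,suppress=True)
T=camera("top");S=camera("side");H,s,V=masks(T)
w=box((s<60)&(V>190),(225,150,355,200))
for c,st,k in blobs(w,300): P=onz(T,np.argwhere(k)[:,::-1],.070);print(c,st,P.min(0),P.max(0))
d=box((V<95)&(s<140),(265,168,305,179))
for c,st,k in blobs(d,80): Q=onz(T,np.argwhere(k)[:,::-1],.102);print("grip",c,st,Q.mean(0),(Q.min(0)+Q.max(0))/2)
im=T["img"].astype(int).sum(2)//3
for r in (173,175,177): print(im[r,325:334])
E
python3 barchk.py
python3 - <<'E'
from meas import *
S=camera("side");T=camera("top");H,s,V=masks(S);H2,s2,V2=masks(T)
for c,st,k in blobs(box((V<48),(308,115,330,140)),4): print("key side",c,st)
for c,st,k in blobs(box((V2<75),(404,180,420,198)),4): print("key top",c,st,onz(T,c,.06))
print(T["img"][183:199,404:420].astype(int).sum(2)//3)
print(S["img"][118:134,312:330].astype(int).sum(2)//3)
rel(.565,-.375,.2,155)
E
```

```text
[285.8669 173.7984] [242 166  87  19 744] [ 0.5819 -0.1366  0.07  ] [0.6351 0.1134 0.07  ]
grip [283.4344 172.6066] [269 171  30   5 122] [ 0.6117 -0.0056  0.102 ] [ 0.6106 -0.0058  0.102 ]
[243 243 243 193  70  57  56  56  55]
[243 243 243 195  71  58  56  57  56]
[245 245 245 188  69  57  57  56  57]
key side [320.26923077 124.84615385] [318 122   6   8  26]
key side [319.37974684 135.49367089] [310 130  20  10  79]
key top [407.  183.5] [407 182   1   4   4] [[ 0.58362099 -0.36857771  0.06      ]]
[[157 155 155  59 149 151 151 150 131 127 125 122 107 103 111 106]
 [161 161 159  60 147 156 156 159 135 138 136 133 131 129 127 122]
 [166 164 164  69 132 160 161 163 131 146 145 142 141 139 138 135]
 [169 168 168  85 135 165 165 167 127 152 152 150 149 147 146 144]
 [173 171 172  87 138 167 168 172 138 157 158 157 155 154 152 151]
 [175 175 173  88 139 171 172 174 134 160 163 162 160 159 159 157]
 [178 178 176  83 142 173 174 177 129 163 166 167 165 164 164 162]
 [180 180 178  68 144 176 176 178 145 165 170 170 169 168 168 167]
 [181 181 180  68 156 178 178 179 146 169 174 172 173 171 
[... 1057 characters left out ...]
 116 120 121 122 123]
 [113 113 110 106 111 124  90  46  17  13  12  46 102 120 122 119 120 121]
 [ 99  98 100  97 107 135 132  96  50  22  14  47  98 115 120 121 121 122]
 [ 84  75  84  95  98 114 135 127  97  51  23  45  88 108 114 120 119 122]
 [ 65  54  63  87  94  99 109 123 127  84  45  56  92 104 107 112 118 120]
 [ 50  45  52  65  83  92  96 106 118  90  61  76  96  97  95  98 111 120]
 [ 44  45  46  51  65  82  89  98  98  89  81  93  92  85  73  73 101 118]
 [ 42  46  47  48  51  63  80  90  94  93  89  80  76  62  53  59  93 117]
 [ 40  44  44  46  45  50  63  78  81  77  69  60  52  48  41  52  80 111]]
yaw 88.40 [ 0.4881 -0.2348  0.2383] rel [-0.138   0.0808  0.0383] rotz -66.60
```

The second push moved the bar 2.9 mm to a hard stop, so it is home. Next, the key pose from the first, unobstructed images.

Run:
```python
from h import *
np.set_printoptions(precision=4,suppress=True,linewidth=150)
T=camera("top");S=camera("side")
g=cv2.imread("pics/top0.png",0).astype(int);print("cols 392..422 rows 176..206");print(g[176:207,393:423])
s=cv2.imread("pics/side0.png",0).astype(int);print(s[117:140,306:336])
for P in ([.5667,-.374,.06],[.5667,-.374,.028]): print(P,proj(T,P),proj(S,P))
```

```text
cols 392..422 rows 176..206
[[113 113 113 114 114 114 113 113 113 106  85 100 108 113 113 113 112 113 113 112 112 112 113 112 112 112 112 113 112 112]
 [114 114 114 113 114 114 113 113 113  84  50  58  85 100 104 112 112 112 113 112 113 112 113 112 113 112 113 112 113 112]
 [114 113 114 113 113 114 113 114 106  60  48  48  46  58  71  98 104 113 113 113 113 112 112 112 112 112 112 113 112 113]
 [113 113 114 113 113 114 114 114  81  49  47  47  47  48  56  52  72  98 100 108 111 111 112 112 112 112 112 113 112 112]
 [113 112 113 113 113 113 113 106  48  48  47  47  48  53  82  76  64  52  59  85  98 107 112 113 112 112 112 112 112 113]
 [113 114 113 113 114 114 114  83  47  47  47  46  49  70  99 100  92  77  65  51  49  85 100 107 112 113 112 113 112 113]
 [113 113 113 113 114 113 113  56  47  47  46  49  52  90 100  99  99 100  92  76  69  60  60  85  98 108 113 113 112 112]
 [113 113 114 113 113 113 103  50  46  48  47  50  66  99 100 100 100 100 100  99  90  77  71  66  55  83  98 107 112 112]
 [113 113 114 113 112 113  70  50  47  47  50  53  89 100  98 101 100 100  89  83  55  7
[... 5006 characters left out ...]
 47  47  43  43  42  44  39  41  39  38  41  57  79 106 121 124 125 122]
 [127 124 124 127 118 109  80  52  39  40  42  44  47  43  44  45  42  40  39  39  33  35  37  40  62  96 120 124 127 126]
 [126 127 126 128 126 123 108  79  50  38  40  43  45  44  45  43  43  42  36  37  43  43  50  68  88 110 121 124 124 124]
 [126 127 127 127 126 126 121 108  84  56  40  41  38  42  40  41  39  35  38  52  63  77  90 102 118 123 123 124 124 120]
 [127 126 125 127 127 124 126 124 112  93  61  41  35  38  39  36  40  48  67  89 101 108 119 123 127 127 126 125 119 102]]
[0.5667, -0.374, 0.06] [[408.9934 189.2624]] [[319.3382 123.533 ]]
[0.5667, -0.374, 0.028] [[405.8425 190.149 ]] [[318.5881 130.2277]]
```

Emit:
carry_out(
  motion=[
    {"xyz":[-0.147,0.0835,0.04],"angular":[0,0,-67.6]},
    {"xyz":[-0.147,0.0835,0.04],"angular":[0,0,-67.6]},
    {"xyz":[-0.147,0.0835,0.04],"angular":[0,0,-67.6]},
    {"xyz":[-0.147,0.0835,0.04],"angular":[0,0,-67.6]},
    {"xyz":[-0.147,0.0835,0.04],"angular":[0,0,-67.6]},
    {"xyz":[-0.147,0.0835,0.04],"angular":[0,0,-67.6]},
    {"xyz":[-0.147,0.0835,0.04],"angular":[0,0,-67.6]},
    {"xyz":[-0.147,0.0835,0.04],"angular":[0,0,-67.6]},
    {"xyz":[-0.147,0.0835,0.04],"angular":[0,0,-67.6]},
    {"xyz":[-0.147,0.0835,0.04],"angular":[0,0,-67.6]},
    {"xyz":[-0.147,0.0835,0.04],"angular":[0,0,-67.6]},
    {"xyz":[-0.147,0.0835,0.04],"angular":[0,0,-67.6]},
  ],
  hand=0.5,
)

```text
clock: 43.6
position: [0.5663, -0.3857, 0.1983]
ee_rot: [0.21, 0.978, -0.0, 0.0]
ft_force: [-0.9, -0.6, 0.1]
grip_width: 0.503
grasp_force: 0.0
```

```bash
python3 - <<'E'
from h import *
np.set_printoptions(precision=4,suppress=True)
rel(.5675,-.3845,.037,156); print(get_obs()["joint_pos"])
T=camera("top");S=camera("side")
print(proj(S,[.567,-.384,.06]),proj(T,[.567,-.384,.06]))
print("lock view side",proj(S,[.6088,-.1773,.104]))
E
python3 barchk.py | tail -4
```

```text
yaw 155.74 [ 0.5663 -0.3857  0.1983] rel [-0.0006  0.0016  0.1613] rotz -0.26
[ 1.1232  0.6555 -0.9385  1.2872  0.5188  1.4463  1.3751]
[[320.5452 122.1193]] [[412.4114 189.1507]]
lock view side [[282.3745 138.9644]]
grip [283.4224 172.6466] [269 171  30   5 116] [ 0.6116 -0.0056  0.102 ] [ 0.6106 -0.0058  0.102 ]
[245 245 245 199  72  57  58  58  57]
[246 246 245 201  73  58  59  57  58]
[247 247 248 192  73  58  58  58  58]
```

Emit:
carry_out(
  motion=[
    {"xyz":[0,0.001,0.045],"angular":[0,0,0]},
    {"xyz":[0,0.001,0.09],"angular":[0,0,0]},
    {"xyz":[0,0.001,0.125],"angular":[0,0,0]},
    {"xyz":[0,0.001,0.15],"angular":[0,0,0]},
    {"xyz":[0,0.001,0.16],"angular":[0,0,0]},
    {"xyz":[0,0.001,0.16],"angular":[0,0,0]},
    {"xyz":[0,0.001,0.16],"angular":[0,0,0]},
  ],
)

```text
clock: 44.5
position: [0.5674, -0.3852, 0.0398]
ee_rot: [0.209, 0.978, -0.0, 0.001]
ft_force: [-0.3, -0.2, 0.5]
grip_width: 0.502
grasp_force: 0.0
```

Emit:
carry_out(
  motion=[
    {"xyz":[0,0,0],"angular":[0,0,0]},
    {"xyz":[0,0,0],"angular":[0,0,0]},
    {"xyz":[0,0,0],"angular":[0,0,0]},
    {"xyz":[0,0,0],"angular":[0,0,0]},
    {"xyz":[0,0,0],"angular":[0,0,0]},
    {"xyz":[0,0,0],"angular":[0,0,0]},
    {"xyz":[0,0,0],"angular":[0,0,0]},
  ],
  hand=0.0,
  grip_force=40,
)

```text
clock: 45.2
position: [0.5672, -0.3853, 0.0396]
ee_rot: [0.209, 0.978, -0.0, 0.001]
ft_force: [-1.3, 0.2, 7.3]
grip_width: 0.108
grasp_force: 42.0
```

```bash
python3 -c "
from h import *
rel(.6088,-.1773,.2,178.2)"
```

```text
yaw 155.83 [ 0.5672 -0.3853  0.0396] rel [ 0.0472  0.2068 -0.1604] rotz -22.37
```

Emit:
carry_out(
  motion=[
    {"xyz":[0,0,-0.02],"angular":[0,0,0]},
    {"xyz":[0,0,-0.05],"angular":[0,0,0]},
    {"xyz":[0,0,-0.09],"angular":[0,0,0]},
    {"xyz":[0,0,-0.121],"angular":[0,0,0]},
    {"xyz":[0.008,0.035,-0.121],"angular":[0,0,-4]},
    {"xyz":[0.018,0.08,-0.121],"angular":[0,0,-10]},
    {"xyz":[0.028,0.125,-0.121],"angular":[0,0,-16]},
    {"xyz":[0.038,0.17,-0.121],"angular":[0,0,-22.4]},
    {"xyz":[0.044,0.195,-0.121],"angular":[0,0,-22.4]},
    {"xyz":[0.047,0.2068,-0.121],"angular":[0,0,-22.4]},
    {"xyz":[0.047,0.2068,-0.121],"angular":[0,0,-22.4]},
    {"xyz":[0.047,0.2068,-0.121],"angular":[0,0,-22.4]},
  ],
)

```text
clock: 46.4
position: [0.6082, -0.1791, 0.1595]
ee_rot: [0.017, 1.0, -0.001, -0.0]
ft_force: [-0.3, -0.6, -0.4]
grip_width: 0.107
grasp_force: 41.1
```

Run:
```python
from h import *
np.set_printoptions(precision=4,suppress=True,linewidth=170)
S=camera("side");T=camera("top");rel(.6088,-.1773,.12,178.2);print(get_obs()["joint_pos"])
zt=get_obs()["position"][2]-.0336
P=np.array([[.6088,-.1773,zt],[.6088,-.1773,zt+.022],[.6088,-.1773,.104]]);print(proj(S,P))
cv2.imwrite("pics/a6.png",np.hstack([cv2.resize(S["img"][95:155,255:315,::-1],(590,590),interpolation=cv2.INTER_NEAREST)]))
```

```text
yaw 178.04 [ 0.608  -0.1796  0.1591] rel [-0.0007  0.0023  0.0391] rotz -0.16
[ 0.9522  0.6261 -1.056   1.4866  0.5509  1.3501  1.3936]
[[282.5373 134.1163]
 [282.7074 129.0554]
 [282.3745 138.9644]]
```

View pics/a6.png

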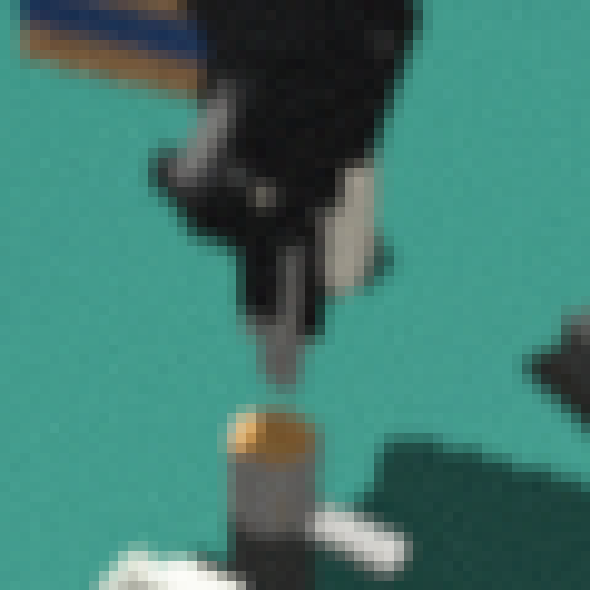

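The key hangs straight above the lock, with its blade at crop (262–300, 340–385). I'll measure its offset at sub-pixel level.

```bash
cat > blade.py <<'E'
from h import *
np.set_printoptions(precision=3,suppress=True,linewidth=170)
S=camera("side");o=get_obs();p=o["position"];zt=p[2]-.0336
sat=cv2.cvtColor(S["img"],cv2.COLOR_RGB2HSV)[...,1].astype(float)
for z in (zt+.008,zt+.012,zt+.016):
    u=proj(S,[p[0],p[1],z])[0]; r=int(round(u[1])); row=sat[r-1:r+2,268:300].mean(0)
    bg=np.median(np.r_[row[:8],row[-8:]]);w=np.clip(bg-row,0,None);w[w<.1*w.max()]=0
    print("z-off %.3f exp col %.2f meas %.2f width %.2f"%(z-zt,u[0],(w*np.arange(268,300)).sum()/w.sum(),w.sum()/w.max()))
rel(.6088,-.1773,.1376,178.2)
E
python3 blade.py
```

```text
z-off 0.008 exp col 283.10 meas 283.22 width 3.54
z-off 0.012 exp col 283.13 meas 283.31 width 3.93
z-off 0.016 exp col 283.16 meas 283.38 width 4.35
yaw 178.06 [ 0.608 -0.179  0.159] rel [-0.001  0.002  0.021] rotz -0.14
```

Emit:
carry_out(
  motion=[
    {"xyz":[-0.0013,0.0022,0.005],"angular":[0,0,-0.15]},
    {"xyz":[-0.0013,0.0022,0.01],"angular":[0,0,-0.15]},
    {"xyz":[-0.0013,0.0022,0.016],"angular":[0,0,-0.15]},
    {"xyz":[-0.0013,0.0022,0.018],"angular":[0,0,-0.15]},
    {"xyz":[-0.0013,0.0022,0.018],"angular":[0,0,-0.15]},
    {"xyz":[-0.0013,0.0022,0.018],"angular":[0,0,-0.15]},
  ],
)

```text
clock: 47.15
position: [0.6098, -0.1748, 0.1413]
ee_rot: [0.014, 1.0, -0.0, 0.0]
ft_force: [-0.2, 0.8, 0.2]
grip_width: 0.105
grasp_force: 41.1
```

```bash
python3 -c "
from h import *
o=get_obs();print(o['position'].round(4),o['ft_force'].round(2)); rel(.6094,-.1773,.1306,178.2)"
```

```text
[ 0.6098 -0.1748  0.1413] [-0.23  0.77  0.24]
yaw 178.40 [ 0.6098 -0.1748  0.1413] rel [ 0.0003 -0.0025  0.0107] rotz 0.20
```

Emit:
carry_out(
  motion=[
    {"xyz":[0.0003,-0.0023,0],"angular":[0,0,0.2]},
    {"xyz":[0.0003,-0.0023,0],"angular":[0,0,0.2]},
    {"xyz":[0.0003,-0.0023,0],"angular":[0,0,0.2]},
    {"xyz":[0.0003,-0.0023,0],"angular":[0,0,0.2]},
    {"xyz":[0.0003,-0.0023,0],"angular":[0,0,0.2]},
    {"xyz":[0.0003,-0.0023,0],"angular":[0,0,0.2]},
  ],
)

```text
clock: 47.75
position: [0.6094, -0.1771, 0.1413]
ee_rot: [0.016, 1.0, -0.0, 0.0]
ft_force: [-0.6, -0.9, -0.3]
grip_width: 0.109
grasp_force: 41.1
```

```bash
python3 blade.py
```

```text
z-off 0.008 exp col 282.29 meas 282.19 width 5.10
z-off 0.012 exp col 282.32 meas 282.43 width 4.27
z-off 0.016 exp col 282.35 meas 282.43 width 4.27
yaw 178.20 [ 0.609 -0.177  0.141] rel [ 0.001 -0.     0.004] rotz -0.00
```

Emit:
carry_out(
  motion=[
    {"xyz":[0.0002,0,0.002],"angular":[0,0,0]},
    {"xyz":[0.0002,0,0.004],"angular":[0,0,0]},
    {"xyz":[0.0002,0,0.006],"angular":[0,0,0]},
    {"xyz":[0.0002,0,0.008],"angular":[0,0,0]},
    {"xyz":[0.0002,0,0.01],"angular":[0,0,0]},
    {"xyz":[0.0002,0,0.01],"angular":[0,0,0]},
  ],
)

```text
clock: 48.4
position: [0.609, -0.1771, 0.1309]
ee_rot: [0.016, 1.0, 0.0, -0.0]
ft_force: [0.2, -0.4, 0.2]
grip_width: 0.105
grasp_force: 41.1
```

Emit:
carry_out(
  motion=[
    {"xyz":[0,0,0.003],"angular":[0,0,0]},
    {"xyz":[0,0,0.006],"angular":[0,0,0]},
    {"xyz":[0,0,0.009],"angular":[0,0,0]},
    {"xyz":[0,0,0.012],"angular":[0,0,0]},
    {"xyz":[0,0,0.0145],"angular":[0,0,0]},
    {"xyz":[0,0,0.0155],"angular":[0,0,0]},
    {"xyz":[0,0,0.0155],"angular":[0,0,0]},
    {"xyz":[0,0,0.0155],"angular":[0,0,0]},
  ],
)

```text
clock: 49.2
position: [0.6092, -0.1771, 0.1158]
ee_rot: [0.016, 1.0, -0.0, 0.0]
ft_force: [0.7, 0.3, -1.5]
grip_width: 0.102
grasp_force: 41.2
```

Emit:
carry_out(
  motion=[
    {"xyz":[0,0,0],"angular":[0,0,5]},
    {"xyz":[0,0,0],"angular":[0,0,10]},
    {"xyz":[0,0,0],"angular":[0,0,15]},
    {"xyz":[0,0,0],"angular":[0,0,20]},
    {"xyz":[0,0,0],"angular":[0,0,25]},
    {"xyz":[0,0,0],"angular":[0,0,30]},
    {"xyz":[0,0,0],"angular":[0,0,35]},
    {"xyz":[0,0,0],"angular":[0,0,40]},
    {"xyz":[0,0,0],"angular":[0,0,45]},
    {"xyz":[0,0,0],"angular":[0,0,45]},
  ],
  grip_force=60,
)

```text
clock: 50.2
position: [0.6091, -0.1772, 0.1158]
ee_rot: [0.398, 0.917, -0.0, 0.0]
ft_force: [-0.7, -0.6, -0.1]
grip_width: 0.099
grasp_force: 64.2
```

```bash
python3 -c "
from h import *
o=get_obs();print(o['position'].round(4),o['ft_force'].round(2),o['torque'].round(3),o['joint_pos'].round(2)); rel(.6092,-.1771,.1158,88)"
```

```text
[ 0.6091 -0.1772  0.1158] [-0.7  -0.64 -0.05] [-0.166  0.119  0.055] [ 0.85  0.6  -0.88  1.53  0.48  1.24  0.65]
yaw 133.11 [ 0.6091 -0.1772  0.1158] rel [ 0.      0.0002 -0.    ] rotz 45.11
```

Emit:
carry_out(
  motion=[
    {"xyz":[0,0,0],"angular":[0,0,5]},
    {"xyz":[0,0,0],"angular":[0,0,10]},
    {"xyz":[0,0,0],"angular":[0,0,15]},
    {"xyz":[0,0,0],"angular":[0,0,20]},
    {"xyz":[0,0,0],"angular":[0,0,25]},
    {"xyz":[0,0,0],"angular":[0,0,30]},
    {"xyz":[0,0,0],"angular":[0,0,35]},
    {"xyz":[0,0,0],"angular":[0,0,40]},
    {"xyz":[0,0,0],"angular":[0,0,45]},
    {"xyz":[0,0,0],"angular":[0,0,49]},
    {"xyz":[0,0,0],"angular":[0,0,50]},
    {"xyz":[0,0,0],"angular":[0,0,50]},
  ],
)

```text
clock: 51.4
position: [0.6088, -0.1774, 0.1157]
ee_rot: [0.747, 0.665, -0.0, -0.0]
ft_force: [-3.1, -1.4, 2.2]
grip_width: 0.099
grasp_force: 64.6
```

```bash
python3 -c "
from h import *
o=get_obs();print(o['position'].round(4),o['ft_force'].round(2),o['torque'].round(3),o['joint_pos'].round(2)); rel(.6092,-.1771,.1158,88)
S=camera('side');T=camera('top')
cv2.imwrite('pics/a7.png',np.hstack([cv2.resize(S['img'][105:165,245:325,::-1],(440,330),interpolation=2),cv2.resize(T['img'][150:200,310:370,::-1],(360,330),interpolation=2)]))"
```

```text
[ 0.6088 -0.1774  0.1157] [-3.07 -1.4   2.24] [-0.342  0.884  0.058] [ 0.75  0.54 -0.72  1.54  0.37  1.2  -0.16]
yaw 83.33 [ 0.6088 -0.1774  0.1157] rel [ 0.0003  0.0004 -0.0001] rotz -4.67
```

View pics/a7.png

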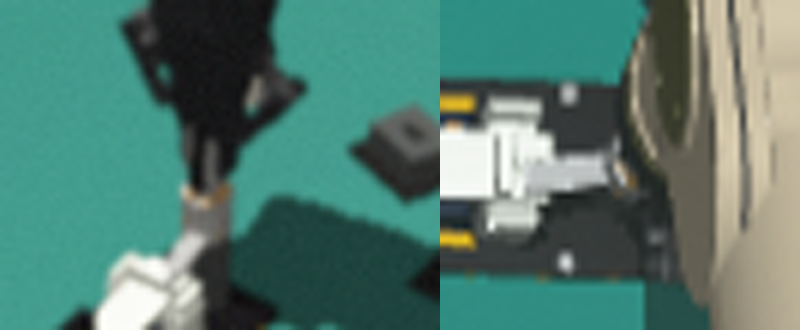

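The tongue now lies over the end of the bar, in the top crop from (620,165) to (530,180), which is about 1.38 rad. I'll turn it further for margin.

Emit:
carry_out(
  motion=[
    {"xyz":[0,0,0],"angular":[0,0,3]},
    {"xyz":[0,0,0],"angular":[0,0,6]},
    {"xyz":[0,0,0],"angular":[0,0,9]},
    {"xyz":[0,0,0],"angular":[0,0,10]},
    {"xyz":[0,0,0],"angular":[0,0,10]},
    {"xyz":[0,0,0],"angular":[0,0,10]},
  ],
)

```text
clock: 52.1
position: [0.6088, -0.1773, 0.1157]
ee_rot: [0.802, 0.597, -0.0, -0.0]
ft_force: [-4.6, -1.3, 1.9]
grip_width: 0.1
grasp_force: 64.8
```

```bash
python3 -c "
from h import *
o=get_obs();print(o['position'].round(4),o['ft_force'].round(2),o['torque'].round(3),o['joint_pos'].round(2)); rel(.6092,-.1771,.1158,83)
T=camera('top');im=T['img'].astype(int).sum(2)//3;print(im[172:184,322:342])"
```

```text
[ 0.6088 -0.1773  0.1157] [-4.57 -1.28  1.94] [-0.384  1.231  0.111] [ 0.73  0.53 -0.69  1.54  0.35  1.2  -0.32]
yaw 73.32 [ 0.6088 -0.1773  0.1157] rel [ 0.0003  0.0004 -0.0001] rotz -9.68
[[216 211 210 203 202 205 195 148 145 144 143 144 137 129 127 114  98 138
   49  40]
 [205 211 200 194 193 193 193 192 194 193 193 193 194 193 193 151 112 127
   82  42]
 [184 208 203 194 194 193 193 194 194 193 193 192 192 192 192 128 101 173
  116  50]
 [197 205 206 198 197 198 199 199 199 192 192 191 191 190 191 139  91 186
  119  66]
 [223 224 192 183 183 184 182 177 178 164 164 164 164 164 164 121  88 165
  172  81]
 [225 243 188 183 181 181 127  50  42  50  51  54  59  60  61  72  84  81
  165  89]
 [231 243 243 243 243 243 167  54  40  42  41  39  44  48  48  52  76  80
   96  87]
 [229 231 230 234 235 235 126  46  39  40  40  40  42  46  50  51  55  64
   70  49]
 [179 180 175 194 171 173  77  42  47  47  46  47  46  49  49  50  49  49
   50  46]
 [199 200 187 191  83  42  40  41  58  58  56  56  58  56  50  51  49  48
   44  44]
 [202 202 203 202 121  48  41  46  56  57  57  57  57  57  56  55  52  46
   41  45]
 [209 211 210 210 117  52  48  56  57  57  58  57  57  57  56  55  56  47
   42  48]]
```

Emit:
carry_out(
  motion=[
    {"xyz":[0,0,0],"angular":[0,0,-4]},
    {"xyz":[0,0,0],"angular":[0,0,-8]},
    {"xyz":[0,0,0],"angular":[0,0,-8]},
    {"xyz":[0,0,0],"angular":[0,0,-8]},
    {"xyz":[0,0,0],"angular":[0,0,-8]},
  ],
)

```text
clock: 52.65
position: [0.6092, -0.1771, 0.1157]
ee_rot: [0.76, 0.65, 0.0, 0.0]
ft_force: [-2.3, -1.5, 0.0]
grip_width: 0.102
grasp_force: 64.4
```

```bash
python3 -c "
from h import *
o=get_obs();print(o['position'].round(4),o['ft_force'].round(2),o['torque'].round(3)); rel(.5672,-.3853,.17,155.83)"
```

```text
[ 0.6092 -0.1771  0.1157] [-2.32 -1.48  0.04] [-0.35   0.506 -0.004]
yaw 81.14 [ 0.6092 -0.1771  0.1157] rel [-0.2122 -0.0094 -0.0543] rotz -74.69
```

Emit:
carry_out(
  motion=[
    {"xyz":[0,0,-0.01],"angular":[0,0,0]},
    {"xyz":[0,0,-0.02],"angular":[0,0,0]},
    {"xyz":[0,0,-0.035],"angular":[0,0,0]},
    {"xyz":[0,0,-0.055],"angular":[0,0,0]},
    {"xyz":[0,0,-0.055],"angular":[0,0,0]},
  ],
)

```text
clock: 53.15
position: [0.6111, -0.177, 0.175]
ee_rot: [0.759, 0.651, 0.002, 0.002]
ft_force: [-0.3, 0.2, -0.9]
grip_width: 0.1
grasp_force: 64.3
```

Emit:
carry_out(
  motion=[
    {"xyz":[-0.025,-0.001,0],"angular":[0,0,-8]},
    {"xyz":[-0.05,-0.002,0],"angular":[0,0,-16]},
    {"xyz":[-0.075,-0.003,0],"angular":[0,0,-24]},
    {"xyz":[-0.1,-0.004,0],"angular":[0,0,-32]},
    {"xyz":[-0.125,-0.005,0],"angular":[0,0,-40]},
    {"xyz":[-0.15,-0.006,0],"angular":[0,0,-48]},
    {"xyz":[-0.175,-0.007,0],"angular":[0,0,-56]},
    {"xyz":[-0.195,-0.008,0],"angular":[0,0,-64]},
    {"xyz":[-0.2122,-0.0094,0],"angular":[0,0,-72]},
    {"xyz":[-0.2122,-0.0094,0],"angular":[0,0,-74.7]},
    {"xyz":[-0.2122,-0.0094,0],"angular":[0,0,-74.7]},
    {"xyz":[-0.2122,-0.0094,0],"angular":[0,0,-74.7]},
  ],
)

```text
clock: 54.35
position: [0.5677, -0.3848, 0.171]
ee_rot: [0.209, 0.978, 0.0, 0.0]
ft_force: [0.3, -0.4, -1.5]
grip_width: 0.099
grasp_force: 64.3
```

Emit:
carry_out(
  motion=[
    {"xyz":[0,0,0.03],"angular":[0,0,0]},
    {"xyz":[0,0,0.06],"angular":[0,0,0]},
    {"xyz":[0,0,0.07],"angular":[0,0,0]},
    {"xyz":[0,0,0.07],"angular":[0,0,0]},
    {"xyz":[0,0,0.07],"angular":[0,0,0]},
    {"xyz":[0,0,0.07],"angular":[0,0,0]},
    {"xyz":[0,0,0.07],"angular":[0,0,0]},
  ],
)

```text
clock: 55.05
position: [0.568, -0.3856, 0.1022]
ee_rot: [0.209, 0.978, -0.0, 0.001]
ft_force: [0.0, -0.0, -0.5]
grip_width: 0.102
grasp_force: 64.3
```

Run:
```python
from h import *
np.set_printoptions(precision=3,suppress=True,linewidth=170)
rel(.5672,-.3853,.0396,155.83)
T=camera('top');im=T['img'].astype(int).sum(2)//3;print(im[166:182,322:352])
```

```text
yaw 155.88 [ 0.568 -0.386  0.102] rel [ 0.001 -0.     0.063] rotz 0.05
[[215 215 220 220 182  70  57  57  57  57  56  56  56  56  55  55  55  55  55  55  55  55  54  54  61 108 109 109 109 109]
 [145 144 162 163 142  64  57  58  57  58  56  57  57  55  55  55  56  56  56  54  54  81  69  65  61 108 109 109 109 109]
 [201 181 182 181 111  57  58  58  58  58  58  57  57  55  55  55  56  55  55  81 121 133 120 119 129 124 110 110 108 109]
 [242 233 234 229 104  74  67  60  58  58  58  57  57  57  56  57  56  61  89 137 184 165 167 171 195 165 136 110 109 109]
 [229 243 243 238 197 186 136  64  59  58  58  58  58  57  56  57  61 115 137 164 166 166 166 163 167 179 172 127 111 108]
 [231 240 240 240 241 240 201  93  83  82  81  80  72  63  62  66  78 181 150 165 161 160 161 157 166 167 157 159 113 109]
 [223 220 216 212 218 213 202 154 151 151 150 150 142 134 133 120 102 197 159 155 130 129 129 125 147 156 129 188 117 109]
 [214 220 210 204 202 203 202 202 202 203 202 202 203 202 202 158 117 178 170 150 139  93  90  86  75 124 165 202 113 109]
 [193 218 213 203 202 203 202 203 203 202 203
[... 239 characters left out ...]
172 171 172 172 172 172 126  92 172 180 166 165 167 167 164 168 167 171 151 113 108]
 [232 247 197 191 189 190 132  53  45  52  53  56  62  63  63  75  88  84 173 181 169 162 162 151 176 176 166  92 109 109]
 [237 247 247 247 247 247 176  57  41  41  42  41  44  48  50  53  79  83 101 170 156 158 158 133 167 163  87  62 107 109]
 [234 237 236 240 240 241 131  49  41  41  41  40  44  48  52  52  56  67  76  77 108 151 150 142  96  64  62  62 107 110]
 [188 188 183 203 179 182  81  44  47  48  48  48  47  52  50  51  50  49  59  64  71  70  54  44  45  61  62  62 108 109]
 [209 209 195 201  86  44  42  42  58  59  59  58  59  59  51  52  50  48  46  48  47  42  40  39  45  62  62  62 107 108]]
```

Emit:
carry_out(
  motion=[
    {"xyz":[0.0008,0,0.015],"angular":[0,0,0]},
    {"xyz":[0.0008,0,0.025],"angular":[0,0,0]},
    {"xyz":[0.0008,0,0.033],"angular":[0,0,0]},
    {"xyz":[0.0008,0,0.039],"angular":[0,0,0]},
    {"xyz":[0.0008,0,0.045],"angular":[0,0,0]},
    {"xyz":[0.0008,0,0.051],"angular":[0,0,0]},
    {"xyz":[0.0008,0,0.057],"angular":[0,0,0]},
    {"xyz":[0.0008,0,0.061],"angular":[0,0,0]},
    {"xyz":[0.0008,0,0.062],"angular":[0,0,0]},
    {"xyz":[0.0008,0,0.062],"angular":[0,0,0]},
  ],
)

```text
clock: 56.1
position: [0.5667, -0.385, 0.0397]
ee_rot: [0.209, 0.978, -0.0, -0.0]
ft_force: [-3.8, 1.3, 7.9]
grip_width: 0.1
grasp_force: 65.6
```

Emit:
carry_out(
  motion=[
    {"xyz":[0,0,0],"angular":[0,0,0]},
    {"xyz":[0,0,0],"angular":[0,0,0]},
    {"xyz":[0,0,0],"angular":[0,0,0]},
    {"xyz":[0,0,0],"angular":[0,0,0]},
    {"xyz":[0,0,-0.02],"angular":[0,0,0]},
    {"xyz":[0,0,-0.06],"angular":[0,0,0]},
    {"xyz":[0,0,-0.11],"angular":[0,0,0]},
    {"xyz":[0,0,-0.16],"angular":[0,0,0]},
    {"xyz":[0.045,0,-0.18],"angular":[0,0,0]},
    {"xyz":[0.09,0,-0.18],"angular":[0,0,0]},
    {"xyz":[0.135,0,-0.18],"angular":[0,0,0]},
    {"xyz":[0.135,0,-0.18],"angular":[0,0,0]},
  ],
  hand=0.5,
)

```text
clock: 57.3
position: [0.4386, -0.3285, 0.2191]
ee_rot: [0.209, 0.978, -0.002, -0.002]
ft_force: [0.1, -1.3, 0.7]
grip_width: 0.498
grasp_force: 0.0
```

```bash
python3 barchk.py|head -3
python3 - <<'E'
from h import *
T=camera('top');S=camera('side')
cv2.imwrite("pics/a8.png",np.vstack([cv2.resize(T["img"][145:220,225:425,::-1],(800,300)),cv2.resize(S["img"][100:190,180:420,::-1],(800,300))]))
s0=cv2.imread("pics/side0.png",0).astype(int);s=cv2.cvtColor(S["img"],cv2.COLOR_RGB2GRAY).astype(int)
print("key crop diff",np.abs(s-s0)[117:140,308:330].mean(),np.abs(s-s0)[117:130,314:326].max())
E
```

```text
[287.3146 173.7737] [242 166  95  19 782] [ 0.5819 -0.1598  0.07  ] [0.6351 0.1134 0.07  ]
grip [283.2991 172.641 ] [269 171  30   5 117] [ 0.6116 -0.0053  0.102 ] [ 0.6106 -0.0058  0.102 ]
[204 202 203 203 202 202 203 203 203]
key crop diff 2.7964426877470356 29
```

View pics/a8.png

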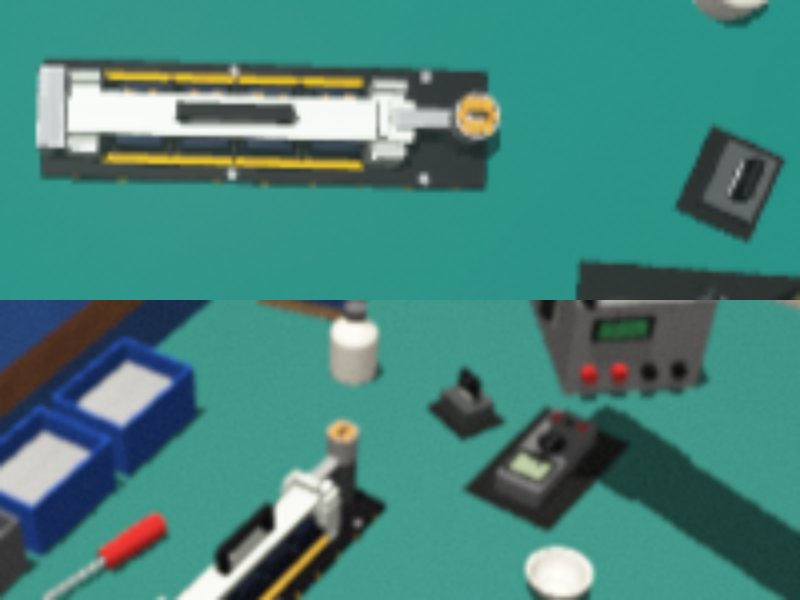

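The final picture shows the tongue over the bar's end, at (420,118) in the top crop, and the bar home. The key is upright in its stand, at (745,180) top and (468,385) side, and the meter is on its mat. I'm handing in.

```bash
python3 -c "
from workcell import *
print(hand_in())"
```

```text
the job is handed in; nothing more can be done
None
```

I finished every step and handed the job in: the meter is on its mat, four packs are in the bays, the bar is home and locked, and the key is back upright in its stand. `hand_in()` returned no verdict, so the result rests on my camera and force checks.

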